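Sort tea tins by weight into the rack and close the keeper

TASK

First draw the brass keeper of the tin rack right back to its stop, away from the end wall. The tea tins by the window look alike, but a full one weighs about 700 g and an empty one about 200 g: weigh each in the hand, stand every tin over 450 g in the rack, filling its pockets in order from number 1 at the end wall with no gap, and stand the lighter ones on the refill tray (within about 60 g of 450 g, either place will do). Only when all tins are sorted, slide the keeper along until it is felt to stop against the last tin in the row (or against the end wall if no tin belongs in the rack), let go, and leave all tins upright and the other things where they are.

Things in the scene. Friction and masses are not known exactly. Their poses are not given: they have to be found in the camera images.
- tin_1: a closed round tea tin, upright: bare metal with a wooden lid, 62 mm in diameter, 85 mm high over the lid. All tins look the same, only the weight differs (180 to 720 g; the name says nothing of it). Origin at the centre of its underside, z up along its axis. Four or five tins are present; None if absent.
- tin_2: a closed round tea tin, upright: bare metal with a wooden lid, 62 mm in diameter, 85 mm high over the lid. All tins look the same, only the weight differs (180 to 720 g; the name says nothing of it). Origin at the centre of its underside, z up along its axis. Four or five tins are present; None if absent.
- tin_3: a closed round tea tin, upright: bare metal with a wooden lid, 62 mm in diameter, 85 mm high over the lid. All tins look the same, only the weight differs (180 to 720 g; the name says nothing of it). Origin at the centre of its underside, z up along its axis. Four or five tins are present; None if absent.
- tin_4: a closed round tea tin, upright: bare metal with a wooden lid, 62 mm in diameter, 85 mm high over the lid. All tins look the same, only the weight differs (180 to 720 g; the name says nothing of it). Origin at the centre of its underside, z up along its axis. Four or five tins are present; None if absent.
- tin_5: a closed round tea tin, upright: bare metal with a wooden lid, 62 mm in diameter, 85 mm high over the lid. All tins look the same, only the weight differs (180 to 720 g; the name says nothing of it). Origin at the centre of its underside, z up along its axis. Four or five tins are present; None if absent.
- rack: wooden rack fixed to the sill: open channel along its y, 84 x 420 mm (inside 72 wide), floor 8 thick, long walls 44 high, end wall 56 high at +y (heights above the sill). Five pockets in a row, 70 mm apart, parted by pairs of ribs (4 thick, tops at 42, a 28 mm gap between the two). Origin on the sill under pocket 3.
- pocket_1 (a point): centre of the floor of pocket 1 of the rack, 8 mm above the sill, the pocket against the end wall. Axes as the rack's.
- pocket_2 (a point): centre of the floor of pocket 2 of the rack, 8 mm above the sill. Axes as the rack's.
- pocket_3 (a point): centre of the floor of pocket 3 of the rack, 8 mm above the sill. Axes as the rack's.
- pocket_4 (a point): centre of the floor of pocket 4 of the rack, 8 mm above the sill. Axes as the rack's.
- pocket_5 (a point): centre of the floor of pocket 5 of the rack, 8 mm above the sill, the pocket nearest to where the keeper is parked. Axes as the rack's.
- keeper (a joint): brass keeper sliding along the rack (m): 0 drawn back to its stop at the open end, 0.36 up against the end wall (+y). About 1 N to slide; stays where left. A bridge over the walls (92 x 38 mm, top 55 mm above the sill) carries a tongue, 22 mm wide, 12 to 48 mm above the sill, that passes between the ribs and bears on a tin.
- keeper_face (a point): the middle of the tongue's leading face, 30 mm above the sill; axes as the rack's. A tin touching the face has its axis 31 mm ahead (+y).
- keeper_knob (a point): the keeper's upright round brass knob, 18 mm in diameter: this point, the height to grip, is on its axis 82 mm above the sill, 26 mm behind the face; the knob stands from 55 to 100 mm above the sill.
- tray: the refill tray: a dark wooden tray fixed to the sill, 200 mm (x) by 280 mm (y), floor 6 mm thick, rim 6 mm thick and 14 mm high above the sill. Origin on the sill at its centre.
- paperback: bystander: a yellow paperback lying flat, 110 x 180 x 22 mm. Origin at the centre of its underside. Not to be moved.
- glasses_case: bystander: a dark rounded glasses case lying flat, 60 x 150 x 36 mm. Origin at the centre of its underside. Not to be moved.
- tealight: bystander: a small glass tealight holder, 54 mm wide, 35 mm high. Origin at the centre of its underside. Not to be moved.
- mug: bystander: a white mug, 80 mm wide, 90 mm high. Origin at the centre of its underside. Not to be moved.
- sugar_bowl: bystander: a small blue china bowl, 100 mm wide, 50 mm high. Origin at the centre of its underside. Not to be moved.
Mind the look-alikes: they are no part of the job. Leave any blue, green or pink look-alike of the tin_1 alone.

How it is judged:
On the way, in this order (a step that is already met when the one before it is completed fails the run):
1. keeper drawn right back to its stop (value of joint keeper below 0.015 m), for 0.2 s.
2. all tins sorted by weight, in the rack from pocket 1 without a gap or on the tray, with the keeper still near its parked end ((((distance between tin_1 and pocket_1 below 0.016 m or distance between tin_1 and pocket_2 below 0.016 m or distance between tin_1 and pocket_3 below 0.016 m or distance between tin_1 and pocket_4 below 0.016 m or distance between tin_1 and pocket_5 below 0.016 m) and angle between tin_1's own z axis and vertical below 0.12 rad and contact force between tin_1 and rack above 3.83 N) or (x of tin_1 in the frame of tray between -0.09 and 0.09 m and y of tin_1 in the frame of tray between -0.13 and 0.13 m and z of tin_1 in the frame of tray below 0.012 m and angle between tin_1's own z axis and vertical below 0.12 rad and contact force between tin_1 and tray below 5 N)) and (((distance between tin_2 and pocket_1 below 0.016 m or distance between tin_2 and pocket_2 below 0.016 m or distance between tin_2 and pocket_3 below 0.016 m or distance between tin_2 and pocket_4 below 0.016 m or distance between tin_2 and pocket_5 below 0.016 m) and angle between tin_2's own z axis and vertical below 0.12 rad and contact force between tin_2 and rack above 3.83 N) or (x of tin_2 in the frame of tray between -0.09 and 0.09 m and y of tin_2 in the frame of tray between -0.13 and 0.13 m and z of tin_2 in the frame of tray below 0.012 m and angle between tin_2's own z axis and vertical below 0.12 rad and contact force between tin_2 and tray below 5 N)) and (((distance between tin_3 and pocket_1 below 0.016 m or distance between tin_3 and pocket_2 below 0.016 m or distance between tin_3 and pocket_3 below 0.016 m or distance between tin_3 and pocket_4 below 0.016 m or distance between tin_3 and pocket_5 below 0.016 m) and angle between tin_3's own z axis and vertical below 0.12 rad and contact force between tin_3 and rack above 3.83 N) or (x of tin_3 in the frame of tray between -0.09 and 0.09 m and y of tin_3 in the frame of tray between -0.13 and 0.13 m and z of tin_3 in the frame of tray below 0.012 m and angle between tin_3's own z axis and vertical below 0.12 rad and contact force between tin_3 and tray below 5 N)) and (((distance between tin_4 and pocket_1 below 0.016 m or distance between tin_4 and pocket_2 below 0.016 m or distance between tin_4 and pocket_3 below 0.016 m or distance between tin_4 and pocket_4 below 0.016 m or distance between tin_4 and pocket_5 below 0.016 m) and angle between tin_4's own z axis and vertical below 0.12 rad and contact force between tin_4 and rack above 3.83 N) or (x of tin_4 in the frame of tray between -0.09 and 0.09 m and y of tin_4 in the frame of tray between -0.13 and 0.13 m and z of tin_4 in the frame of tray below 0.012 m and angle between tin_4's own z axis and vertical below 0.12 rad and contact force between tin_4 and tray below 5 N)) and (((distance between tin_5 and pocket_1 below 0.016 m or distance between tin_5 and pocket_2 below 0.016 m or distance between tin_5 and pocket_3 below 0.016 m or distance between tin_5 and pocket_4 below 0.016 m or distance between tin_5 and pocket_5 below 0.016 m) and angle between tin_5's own z axis and vertical below 0.12 rad and contact force between tin_5 and rack above 3.83 N) or (x of tin_5 in the frame of tray between -0.09 and 0.09 m and y of tin_5 in the frame of tray between -0.13 and 0.13 m and z of tin_5 in the frame of tray below 0.012 m and angle between tin_5's own z axis and vertical below 0.12 rad and contact force between tin_5 and tray below 5 N)) and (not (distance between any of tin_1, tin_2, tin_3, tin_4, tin_5 and pocket_2 below 0.016 m) or distance between any of tin_1, tin_2, tin_3, tin_4, tin_5 and pocket_1 below 0.016 m) and (not (distance between any of tin_1, tin_2, tin_3, tin_4, tin_5 and pocket_3 below 0.016 m) or distance between any of tin_1, tin_2, tin_3, tin_4, tin_5 and pocket_2 below 0.016 m) and (not (distance between any of tin_1, tin_2, tin_3, tin_4, tin_5 and pocket_4 below 0.016 m) or distance between any of tin_1, tin_2, tin_3, tin_4, tin_5 and pocket_3 below 0.016 m) and (not (distance between any of tin_1, tin_2, tin_3, tin_4, tin_5 and pocket_5 below 0.016 m) or distance between any of tin_1, tin_2, tin_3, tin_4, tin_5 and pocket_4 below 0.016 m) and linear speed of each of tin_1, tin_2, tin_3, tin_4, tin_5 below 0.02 m/s and value of joint keeper below 0.045 m), for 0.2 s.
3. keeper slid up against the last tin of the row (or the end wall if the rack is empty) (((y of tin_1 in the frame of keeper_face between 0.025 and 0.037 m and x of tin_1 in the frame of keeper_face between -0.02 and 0.02 m) or (y of tin_2 in the frame of keeper_face between 0.025 and 0.037 m and x of tin_2 in the frame of keeper_face between -0.02 and 0.02 m) or (y of tin_3 in the frame of keeper_face between 0.025 and 0.037 m and x of tin_3 in the frame of keeper_face between -0.02 and 0.02 m) or (y of tin_4 in the frame of keeper_face between 0.025 and 0.037 m and x of tin_4 in the frame of keeper_face between -0.02 and 0.02 m) or (y of tin_5 in the frame of keeper_face between 0.025 and 0.037 m and x of tin_5 in the frame of keeper_face between -0.02 and 0.02 m) or value of joint keeper above 0.352 m)), for 0.2 s.
At the end, for the whole second after the job is handed in: Each tin upright and at rest: over 450 g in a rack pocket (within 16 mm of its centre, on its floor), lighter ones on the tray (390 to 510 g in either); no empty pocket before a filled one; keeper face within 6 mm of the last tin (or 8 mm of the end wall if the rack is empty) ((((distance between tin_1 and pocket_1 below 0.016 m or distance between tin_1 and pocket_2 below 0.016 m or distance between tin_1 and pocket_3 below 0.016 m or distance between tin_1 and pocket_4 below 0.016 m or distance between tin_1 and pocket_5 below 0.016 m) and angle between tin_1's own z axis and vertical below 0.12 rad and contact force between tin_1 and rack above 3.83 N) or (x of tin_1 in the frame of tray between -0.09 and 0.09 m and y of tin_1 in the frame of tray between -0.13 and 0.13 m and z of tin_1 in the frame of tray below 0.012 m and angle between tin_1's own z axis and vertical below 0.12 rad and contact force between tin_1 and tray below 5 N)) and (((distance between tin_2 and pocket_1 below 0.016 m or distance between tin_2 and pocket_2 below 0.016 m or distance between tin_2 and pocket_3 below 0.016 m or distance between tin_2 and pocket_4 below 0.016 m or distance between tin_2 and pocket_5 below 0.016 m) and angle between tin_2's own z axis and vertical below 0.12 rad and contact force between tin_2 and rack above 3.83 N) or (x of tin_2 in the frame of tray between -0.09 and 0.09 m and y of tin_2 in the frame of tray between -0.13 and 0.13 m and z of tin_2 in the frame of tray below 0.012 m and angle between tin_2's own z axis and vertical below 0.12 rad and contact force between tin_2 and tray below 5 N)) and (((distance between tin_3 and pocket_1 below 0.016 m or distance between tin_3 and pocket_2 below 0.016 m or distance between tin_3 and pocket_3 below 0.016 m or distance between tin_3 and pocket_4 below 0.016 m or distance between tin_3 and pocket_5 below 0.016 m) and angle between tin_3's own z axis and vertical below 0.12 rad and contact force between tin_3 and rack above 3.83 N) or (x of tin_3 in the frame of tray between -0.09 and 0.09 m and y of tin_3 in the frame of tray between -0.13 and 0.13 m and z of tin_3 in the frame of tray below 0.012 m and angle between tin_3's own z axis and vertical below 0.12 rad and contact force between tin_3 and tray below 5 N)) and (((distance between tin_4 and pocket_1 below 0.016 m or distance between tin_4 and pocket_2 below 0.016 m or distance between tin_4 and pocket_3 below 0.016 m or distance between tin_4 and pocket_4 below 0.016 m or distance between tin_4 and pocket_5 below 0.016 m) and angle between tin_4's own z axis and vertical below 0.12 rad and contact force between tin_4 and rack above 3.83 N) or (x of tin_4 in the frame of tray between -0.09 and 0.09 m and y of tin_4 in the frame of tray between -0.13 and 0.13 m and z of tin_4 in the frame of tray below 0.012 m and angle between tin_4's own z axis and vertical below 0.12 rad and contact force between tin_4 and tray below 5 N)) and (((distance between tin_5 and pocket_1 below 0.016 m or distance between tin_5 and pocket_2 below 0.016 m or distance between tin_5 and pocket_3 below 0.016 m or distance between tin_5 and pocket_4 below 0.016 m or distance between tin_5 and pocket_5 below 0.016 m) and angle between tin_5's own z axis and vertical below 0.12 rad and contact force between tin_5 and rack above 3.83 N) or (x of tin_5 in the frame of tray between -0.09 and 0.09 m and y of tin_5 in the frame of tray between -0.13 and 0.13 m and z of tin_5 in the frame of tray below 0.012 m and angle between tin_5's own z axis and vertical below 0.12 rad and contact force between tin_5 and tray below 5 N)) and (not (distance between any of tin_1, tin_2, tin_3, tin_4, tin_5 and pocket_2 below 0.016 m) or distance between any of tin_1, tin_2, tin_3, tin_4, tin_5 and pocket_1 below 0.016 m) and (not (distance between any of tin_1, tin_2, tin_3, tin_4, tin_5 and pocket_3 below 0.016 m) or distance between any of tin_1, tin_2, tin_3, tin_4, tin_5 and pocket_2 below 0.016 m) and (not (distance between any of tin_1, tin_2, tin_3, tin_4, tin_5 and pocket_4 below 0.016 m) or distance between any of tin_1, tin_2, tin_3, tin_4, tin_5 and pocket_3 below 0.016 m) and (not (distance between any of tin_1, tin_2, tin_3, tin_4, tin_5 and pocket_5 below 0.016 m) or distance between any of tin_1, tin_2, tin_3, tin_4, tin_5 and pocket_4 below 0.016 m) and linear speed of each of tin_1, tin_2, tin_3, tin_4, tin_5 below 0.02 m/s and ((y of tin_1 in the frame of keeper_face between 0.025 and 0.037 m and x of tin_1 in the frame of keeper_face between -0.02 and 0.02 m) or (y of tin_2 in the frame of keeper_face between 0.025 and 0.037 m and x of tin_2 in the frame of keeper_face between -0.02 and 0.02 m) or (y of tin_3 in the frame of keeper_face between 0.025 and 0.037 m and x of tin_3 in the frame of keeper_face between -0.02 and 0.02 m) or (y of tin_4 in the frame of keeper_face between 0.025 and 0.037 m and x of tin_4 in the frame of keeper_face between -0.02 and 0.02 m) or (y of tin_5 in the frame of keeper_face between 0.025 and 0.037 m and x of tin_5 in the frame of keeper_face between -0.02 and 0.02 m) or value of joint keeper above 0.352 m)); the robot touches nothing.
It fails at once if a bystander moved more than 50 mm: paperback (distance of paperback from where it was at the start of the episode above 0.05 m).
It fails at once if a bystander moved more than 50 mm: glasses_case (distance of glasses_case from where it was at the start of the episode above 0.05 m).
It fails at once if a bystander moved more than 50 mm: tealight (distance of tealight from where it was at the start of the episode above 0.05 m).
It fails at once if a bystander moved more than 50 mm: mug (distance of mug from where it was at the start of the episode above 0.05 m).
It fails at once if a bystander moved more than 50 mm: sugar_bowl (distance of sugar_bowl from where it was at the start of the episode above 0.05 m).
Of tin_1, tin_2, tin_3, tin_4, tin_5 only 4 to 5 are there at a start; the rules pass over those that are not, and their reading is None.
At some moment in a run one of tin_1, tin_2, tin_3, tin_4, tin_5 may be knocked a few centimetres aside while the robot is not near it.
It also fails if it takes over 208 s, if anything falls off the work surface, if the arm or the gripper's body presses on something with over 40 N, if the wrist force passes 120 N, or if a joint passes its speed limit or range.

ROBOT

A 7-joint arm with a two-finger parallel gripper is mounted at the origin on the work surface. World frame = base frame: x ahead of the robot, y to its left, z up, the work surface at z = 0. Lengths are in m, angles in rad, forces in N, time in s.
With the tool pointing down it reaches from about 0.425 to 0.875 m from the base axis. Payload 9.9 kg.
Tool frame: the origin (TCP) lies between the finger pads; the fingertips stand 11 mm ahead of it and the grasp point (between the pads) lies 8 mm behind it (tcp_to_tips is the distance from the TCP to the fingertips, in m); z points along the fingers, y is the line along which they close (so a half turn about z gives the same grasp; the last joint's range is limited). The gripper opens to 85 mm and grips with 20 to 120 N. Pads are 22 mm wide; open, the fingers measure 114 mm over their backs; the gripper's body (76 mm by 85 mm) begins 54 mm behind the grasp point. The pads swing forward as they close: fully open they stand 13 mm farther back than shut.
Start: joints at [1.183, 0.576, 0.025, 1.437, -0.015, 1.129, -0.057], TCP at [0.202, -0.644, 0.242] pointing down, gripper open.
Joint ranges: [-2.76, 2.76], [-0.34, 2.15], [-1.52, 1.57], [0.19, 2.46], [-1.09, 4.23], [0.17, 1.99], [-2.82, 2.82]. Speed limits (rad/s): [2.22, 2.22, 3.01, 3.01, 3.14, 3.14, 3.14].

INTERFACE

Orientations are given as a unit quaternion [x, y, z, w].
In Python, from station import observe, camera, camera_model, finish_job, tcp_to_tips gives the robot as it stands.
- The arm moves only by the shell command python3 -m creep 'ROWS' [OPENING]. ROWS is JSON, a list of rows, each a list of 2 entries, a list of its own where there are three numbers: the shift along the tool's x, y, z in units of 30 mm (1.0 is 30 mm), then the turn, a rotation vector about the tool's x, y, z in units of 6 degrees (1.0 is 6 degrees). A call has 1 to 20 rows; each row is the pose to reach, as a shift and turn from the pose commanded when the call began, along the tool's axes at that moment; what a row does not reach only later rows make up. A row lasts 1/12 s, in which the tool goes at most 41.7 mm and 7.16 degrees, less where a joint would pass 70% of its speed; a pose out of reach is approached as far as the arm can. A call with a gripper value outside its range is refused whole. OPENING is the opening, from -1 (shut) to 1 (fully open), set as the call begins (- or left out, the last holds). The fingers move at their own pace and stop on an object; the grip force is fixed at half the most. Time passes only in rows, so rows that repeat a pose let the fingers close. It gives the time, the measured TCP pose, the force, the opening and the grip force at its end, in the units of the state.
- observe(): the state, without advancing time (a new reading comes with each control period).
- camera(name): name is "scene" or "top"; returns (picture, depth): 420x560x3 uint8, red, green, blue; 420x560 float32, m along the optical axis (not along the pixel's ray), 0 where there is no reading.
- camera_model(name): a dict with "vertical_fov" (degrees; the focal length in pixels is half the picture's height over the tangent of half this angle, whatever the lens; pixels are square), "cx", "cy" (the principal point, pixels), "R" (3x3) and "t" (3): a world point X has camera coordinates R X + t. Camera axes: x right, y down, z forward; pixel columns grow to the right and rows downward; lengths in m; the calibration is good to about 2 mm. A picture is of the moment at which its call begins. camera_model takes no time and is no camera call.
- finish_job(): hands the job in; it is judged then, once.
The state is a dict: "time_s": time; "joint_positions": joint angles; "joint_vel": joint speeds; "effort": joint torques, N m; "eef_pos": TCP position; "ee_rot": TCP orientation; "ft_force": force on the tool from outside, world axes, zero at the start; "wrist_torque": the same for the moment, N m; "gripper_width": finger opening in m; "finger_force": force on a finger pad.
Only numpy, scipy, OpenCV 4.12 (cv2) and the standard library are available. Lean on these libraries where they do the work, as an engineer would, in place of code of your own. Each camera call takes 0.05 s, during which the arm holds its last target. There are 200 camera calls.

## Working session

There is one attempt and no reset: what is moved stays moved. The work goes in short steps, Python scripts to look and compute and a shell command to move; the robot and the scene stay as the last step left them, time stands still between calls to the robot, and variables do not carry over. Pictures are saved under pics/ and viewed, at most 14 in all, crops included, and the job is handed in when it is done.

```bash
mkdir -p pics; ls; python3 - <<'E'
from station import *
import cv2,numpy as np
print(observe())
for n in("scene","top"):
    p,d=camera(n); np.savez(f"{n}0.npz",p=p,d=d)
    cv2.imwrite(f"pics/{n}0.png",p[:,:,::-1]); print(camera_model(n))
print(tcp_to_tips)
E
```

```text
pics
{'time_s': 0.0, 'joint_positions': array([ 1.18322986,  0.57650655,  0.02480862,  1.4379003 , -0.0150509 ,
        1.12900143, -0.05647986]), 'joint_vel': array([ 0.00077249, -0.00088302, -0.00012535, -0.0008145 ,  0.00134456,
       -0.00163543,  0.00136302]), 'effort': array([-3.72652075e-04, -7.65767884e+01,  2.25076184e+00, -2.85977626e+01,
        1.53758924e-02,  1.24251691e-02,  3.78583479e-05]), 'eef_pos': array([ 0.2018156 , -0.64367033,  0.24146173]), 'ee_rot': array([ 9.88482855e-01,  1.51330691e-01, -1.33056339e-04, -8.05683462e-04]), 'ft_force': array([-0.4297057 , -0.40373886,  0.11411932]), 'wrist_torque': array([-0.03758355, -0.04776209, -0.01644985]), 'finger_force': 0.0, 'gripper_width': 0.08550493596365596}
{'vertical_fov': 50.36348578668725, 'cx': 272.86339819511903, 'cy': 206.69714444315622, 'R': array([[-0.85408274,  0.52013554,  0.00130206],
       [ 0.37038774,  0.60994474, -0.70055716],
       [-0.36517886, -0.59785151, -0.7135951 ]]), 't': array([ 0.50538232, -0.12341858,  1.45801639])}
{'vertical_fov': 56.98241755626222, 'cx': 283.95049278087794, 'cy': 209.3745782570889, 'R': array([[-0.1196543 , -0.99279385, -0.00657471],
       [-0.96877   ,  0.1182024 , -0.21797451],
       [ 0.2171809 , -0.0197122 , -0.97593232]]), 't': array([0.01668666, 0.56746855, 0.97909395])}
0.011
```

View pics/scene0.png

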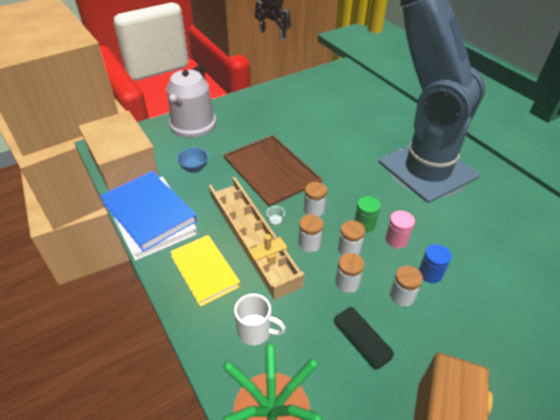

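View pics/top0.png

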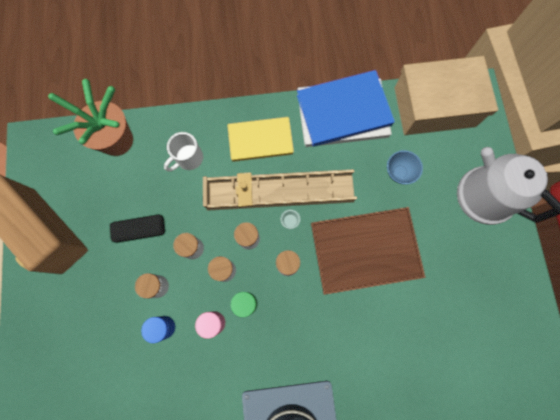

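The top view shows five brown lids at (186,245), (246,235), (220,268), (148,286) and (288,263). The green, pink and blue look-alikes are at (243,304), (208,325) and (155,330). The rack runs from (204,192) to (355,186) with the keeper near (244,188), and the tray is at (367,250). Next I'll measure these and crop the rack to see which end has the wall.

```bash
cat > h.py <<'E'
from station import *
import cv2,numpy as np
from scipy.spatial.transform import Rotation as Ro
def K(n):
    m=camera_model(n); return 210/np.tan(np.radians(m["vertical_fov"]/2)),m["cx"],m["cy"],np.array(m["R"]),np.array(m["t"])
def plane(n,uv,z):
    f,cx,cy,R,t=K(n); uv=np.atleast_2d(uv).astype(float)
    r=np.c_[(uv[:,0]-cx)/f,(uv[:,1]-cy)/f,np.ones(len(uv))]@R; c=-R.T@t
    return c+r*((z-c[2])/r[:,2])[:,None]
def proj(n,X):
    f,cx,cy,R,t=K(n); q=np.atleast_2d(X)@R.T+t; return np.c_[q[:,0]/q[:,2]*f+cx,q[:,1]/q[:,2]*f+cy]
def cloud(n,d):
    f,cx,cy,R,t=K(n); v,u=np.mgrid[:420,:560]
    return (np.dstack([(u-cx)/f*d,(v-cy)/f*d,d])-t)@R
def lids(p,d,n="top"):
    X=cloud(n,d); hsv=cv2.cvtColor(p,cv2.COLOR_RGB2HSV)
    m=(hsv[...,0]<22)&(hsv[...,1]>80)&(hsv[...,2]>50)&(abs(X[...,2]-.085)<.02)&(d>0)
    m=cv2.morphologyEx(m.astype('uint8'),cv2.MORPH_OPEN,np.ones((3,3)))
    k,l,s,c=cv2.connectedComponentsWithStats(m)
    for i in range(1,k):
        if s[i,4]>60:
            q=plane(n,c[i],.085)[0]; print("lid px",c[i].round(1),"area",s[i,4],"xy",q[:2].round(4),"zdepth",np.median(X[l==i][:,2]).round(4),"r",np.hypot(q[0],q[1]).round(3))
def rel(dx,dy,dz):
    "world shift -> tool units, with present orientation"
    o=observe(); return (Ro.from_quat(o["ee_rot"]).inv().apply([dx,dy,dz])/.03).round(3)
def st():
    o=observe(); R=Ro.from_quat(o["ee_rot"]).as_matrix(); print("t",round(o["time_s"],2),"p",o["eef_pos"].round(4),"y-axis",R[:2,1].round(3),"z",R[:,2].round(3),"f",o["ft_force"].round(2),"w",round(o["gripper_width"],4),"j",o["joint_positions"].round(2))
E
python3 - <<'E'
from h import *
a=np.load("top0.npz");p,d=a["p"],a["d"]; lids(p,d)
a2=np.load("scene0.npz");lids(a2["p"],a2["d"],"scene")
X=cloud("top",d);hsv=cv2.cvtColor(p,cv2.COLOR_RGB2HSV)
print("table z",np.median(X[330:370,100:200,2]))
sub=np.zeros((420,560),bool);sub[160:215,195:365]=1
for z0,z1,nm in((.036,.050,"walls"),(.051,.064,"endwall/bridge"),(.075,.11,"knob")):
    m=(sub&(X[...,2]>z0)&(X[...,2]<z1)).astype('uint8')
    k,l,s,c=cv2.connectedComponentsWithStats(m)
    for i in range(1,k):
        if s[i,4]>5: q=X[l==i]; print(nm,c[i].round(1),s[i,4],q.mean(0).round(4),q.min(0).round(3),q.max(0).round(3))
    if nm=="walls":
        pts=X[m>0][:,:2].astype('float32'); r=cv2.minAreaRect(pts); print(r, cv2.boxPoints(r).round(4).tolist())
sub[:]=0;sub[200:300,305:430]=1
m=sub&(X[...,2]>.003)&(X[...,2]<.03)&(hsv[...,0]<25)
c=max(cv2.findContours(m.astype('uint8'),0,1)[0],key=cv2.contourArea)[:,0]
r=cv2.minAreaRect(plane("top",c,.014)[:,:2].astype('float32'));print("tray",r)
A=cv2.resize(p[160:350,130:370],None,fx=3,fy=3,interpolation=2)
cv2.imwrite("pics/crop.png",A[:,:,::-1])
E
```

```text
lid px [548.8  29.1] area 685 xy [ 1.0029 -0.8847] zdepth 0.0829 r 1.337
lid px [430.4 111.2] area 561 xy [ 0.789  -0.4896] zdepth 0.0881 r 0.929
lid px [117.8 141.4] area 186 xy [0.8057 0.3791] zdepth 0.0848 r 0.89
lid px [ 51.9 232.1] area 649 xy [0.5733 0.5571] zdepth 0.0852 r 0.799
lid px [245.8 234.2] area 424 xy [0.5069 0.055 ] zdepth 0.0858 r 0.51
lid px [185.4 244.6] area 442 xy [0.4985 0.2127] zdepth 0.0861 r 0.542
lid px [287.5 262.3] area 437 xy [ 0.4217 -0.0438] zdepth 0.0858 r 0.424
lid px [219.8 268.4] area 448 xy [0.4272 0.1295] zdepth 0.0858 r 0.446
lid px [147.3 285.4] area 468 xy [0.4067 0.3151] zdepth 0.0857 r 0.515
lid px [98.9  3.8] area 325 xy [ 0.5694 -1.6798] zdepth 0.0811 r 1.774
lid px [230.1  10.8] area 390 xy [ 0.0569 -1.2714] zdepth 0.0852 r 1.273
lid px [291.2   2.1] area 102 xy [-0.2508 -1.2091] zdepth 0.076 r 1.235
lid px [ 55.  101.5] area 1146 xy [ 0.9534 -0.8891] zdepth 0.0856 r 1.304
lid px [126.5 162.8] area 532 xy [ 0.8461 -0.4305] zdepth 0.0875 r 0.949
lid px [315.4 190.2] area 308 xy [ 0.4285 -0.0369] zdepth 0.0853 r 0.43
lid px [310.7 223.9] a
[... 939 characters left out ...]
 0.036] [ 0.568 -0.066  0.042]
((0.6323250532150269, -0.030184045433998108), (0.45529964566230774, 0.13896235823631287), 78.82144165039062) [[0.5199999809265137, -0.23999999463558197], [0.6564000248908997, -0.2669999897480011], [0.7445999979972839, 0.17970000207424164], [0.608299970626831, 0.20659999549388885]]
endwall/bridge [244.  189.6] 397 [0.6356 0.0503 0.0559] [0.591 0.029 0.051] [0.683 0.073 0.062]
endwall/bridge [204.5 191.5] 118 [0.6432 0.1584 0.0562] [0.603 0.152 0.051] [0.686 0.166 0.06 ]
knob [242.9 185.5] 47 [0.6349 0.0487 0.0968] [0.629 0.041 0.08 ] [0.645 0.057 0.104]
tray ((0.4366137981414795, -0.26530027389526367), (0.19878555834293365, 0.2789671719074249), 2.31729793548584)
```

View pics/crop.png

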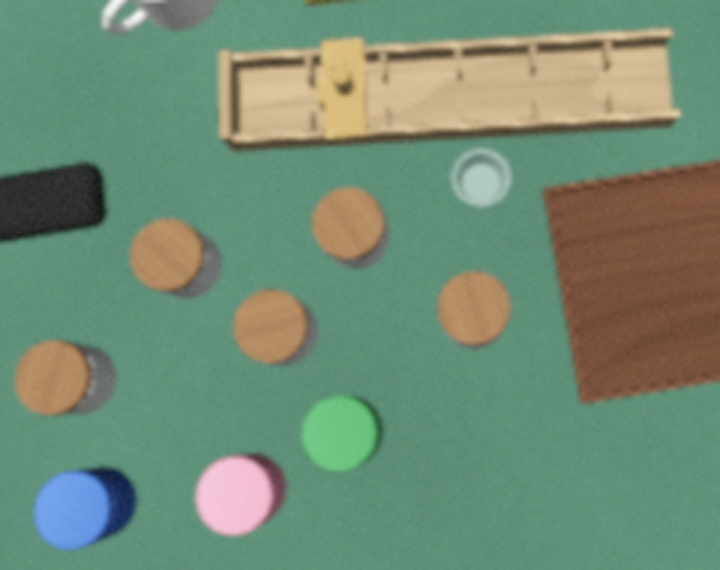

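The crop confirms the end wall is at world +y (crop u≈225). The five brown-lidded tins are the real ones, and the green, pink and blue ones are decoys. Now I'll fit the rack frame precisely.

```bash
python3 - <<'E'
from h import *
a=np.load("top0.npz");p,d=a["p"],a["d"];X=cloud("top",d)
hsv=cv2.cvtColor(p,cv2.COLOR_RGB2HSV)
# outer rack edges per column: colour mask (not green)
m=((hsv[...,0]<30)&(hsv[...,2]>90))
up=[];lo=[]
for u in list(range(210,234))+list(range(256,350)):
    v=np.where(m[165:215,u])[0]+165
    up.append((u,v.min()-.5)); lo.append((u,v.max()+.5))
for nm,q,z in(("far wall top outer",up,.044),("near wall top outer",lo,.044)):
    w=plane("top",q,z); l=cv2.fitLine(w[:,:2].astype('float32'),cv2.DIST_HUBER,0,.01,.01).ravel()
    s=l[0]/l[1]; print(nm,"x at y=0",l[2]-s*l[3],"slope",s, "rms",np.std(w[:,0]-s*w[:,1]))
# the near wall may show its side face -> bounded by depth
e=X[160:215,195:365];
row=[np.where(m[v,195:365])[0] for v in range(180,198)]
print("endwall outer y z=.056",[plane("top",[195+r.min()-.5,v],.056)[0].round(4).tolist()[:2] for v,r in zip(range(180,198),row)][::5])
print("open end y z=.044",[plane("top",[195+r.max()+.5,v],.044)[0].round(4).tolist()[:2] for v,r in zip((173,174,199,200),[np.where(m[v,195:365])[0] for v in (173,174,199,200)])])
print("ribs",plane("top",[[130+u/3,160+68/3] for u in(312,385,459,532,606)],.042).round(4)[:,:2].tolist())
print("knob",plane("top",[[242.9,185.5]],.1),"inner endwall",plane("top",[[130+234/3,190]],.056))
b=np.load("scene0.npz");Y=cloud("scene",b["d"])
for n,Z,dd in(("top",X,d),("scene",Y,b["d"])):
    for nm,z0,z1,bx in(("knob",.09,.108,(.6,.68,.0,.1)),("lidA",.082,.092,(.46,.55,.01,.1)),("bridge",.0535,.0585,(.57,.7,.02,.085)),("endwall",.0535,.0585,(.57,.7,.13,.19))):
        k=(Z[...,2]>z0)&(Z[...,2]<z1)&(Z[...,0]>bx[0])&(Z[...,0]<bx[1])&(Z[...,1]>bx[2])&(Z[...,1]<bx[3])&(dd>0)
        q=Z[k]; print(n,nm,len(q),q.mean(0).round(4),cv2.minAreaRect(q[:,:2].astype('float32')))
st()
E
```

```text
far wall top outer x at y=0 0.6767378 slope 0.062245898 rms 0.0008490831098508564
near wall top outer x at y=0 0.5893822 slope 0.06629481 rms 0.0008515145425155234
endwall outer y z=.056 [[0.6766, 0.1614], [0.6622, 0.1625], [0.648, 0.1635], [0.6338, 0.1646]]
open end y z=.044 [[0.6515, -0.2411], [0.6476, -0.2489], [0.575, -0.2486], [0.5732, -0.2399]]
ribs [[0.6627, 0.0772], [0.6545, 0.0097], [0.6461, -0.0587], [0.6378, -0.126], [0.6295, -0.1943]]
knob [[0.63404158 0.04854637 0.1       ]] inner endwall [[0.64616801 0.14851127 0.056     ]]
top knob 39 [0.6357 0.0493 0.0994] ((0.6360785365104675, 0.049043208360672), (0.015266739763319492, 0.015891646966338158), 79.44760131835938)
top lidA 427 [0.5073 0.0566 0.0859] ((0.5073028206825256, 0.05578868091106415), (0.05980144813656807, 0.05836861580610275), 82.84855651855469)
top bridge 314 [0.6348 0.0501 0.056 ] ((0.6372517347335815, 0.05066525191068649), (0.0381273552775383, 0.0917598158121109), 86.60747528076172)
top endwall 92 [0.639  0.1588 0.0561] ((0.6440011262893677, 0.1583753377199173), (0.008934421464800835, 0.08268968760967255), 85.6346206665039)
scene knob 47 [0.6418 0.0528 0.0984] ((0.6406211853027344, 0.05167238786816597), (0.017243407666683197, 0.01513655111193657), 59.072566986083984)
scene lidA 325 [0.5121 0.0588 0.0856] ((0.5125175714492798, 0.05843719094991684), (0.0603422187268734, 0.06031056493520737), 13.065792083740234)
scene bridge 312 [0.6424 0.0537 0.0558] ((0.6409761905670166, 0.05177393555641174), (0.04179471731185913, 0.09201665967702866), 85.67860412597656)
scene endwall 111 [0.6466 0.1607 0.0561] ((0.6472837328910828, 0.1607065200805664), (0.012240261770784855, 0.08361808955669403), 86.08580780029297)
t 0.1 p [ 0.2018 -0.6437  0.2416] y-axis [ 0.299 -0.954] z [-0.     0.001 -1.   ] f [-0.39  0.43 -0.6 ] w 0.0852 j [ 1.18  0.58  0.02  1.44 -0.02  1.13 -0.06]
```

```bash
python3 - <<'E'
from h import *
p=observe()["eef_pos"]; print(rel(*(np.array([.638,.0505,.20])-p)))
E
```

```text
[ 20.796 -17.73    1.41 ]
```

```bash
python3 -m creep '[[[5,-4.3,0.3],[0,0,-3]],[[10,-8.5,0.7],[0,0,-6]],[[15,-12.8,1],[0,0,-9]],[[20.8,-17.73,1.4],[0,0,-11.48]],[[20.8,-17.73,1.4],[0,0,-11.48]],[[20.8,-17.73,1.4],[0,0,-11.48]],[[20.8,-17.73,1.4],[0,0,-11.48]],[[20.8,-17.73,1.4],[0,0,-11.48]],[[20.8,-17.73,1.4],[0,0,-11.48]],[[20.8,-17.73,1.4],[0,0,-11.48]],[[20.8,-17.73,1.4],[0,0,-11.48]],[[20.8,-17.73,1.4],[0,0,-11.48]],[[20.8,-17.73,1.4],[0,0,-11.48]],[[20.8,-17.73,1.4],[0,0,-11.48]],[[20.8,-17.73,1.4],[0,0,-11.48]],[[20.8,-17.73,1.4],[0,0,-11.48]],[[20.8,-17.73,1.4],[0,0,-11.48]],[[20.8,-17.73,1.4],[0,0,-11.48]],[[20.8,-17.73,1.4],[0,0,-11.48]],[[20.8,-17.73,1.4],[0,0,-11.48]]]' 0.3; python3 -c "
from h import *
st();p=observe()['eef_pos']; print(rel(*(np.array([.638,.0505,.076])-p)))"
```

```text
time_s: 1.77
eef_pos: [0.6393, 0.0545, 0.1997]
ee_rot: [0.729, 0.685, 0.001, -0.001]
ft_force: [0.0, -0.3, 0.1]
gripper_width: 0.0554
finger_force: 0.0
t 1.77 p [0.6393 0.0545 0.1997] y-axis [ 0.998 -0.062] z [-0.     0.002 -1.   ] f [ 0.03 -0.31  0.09] w 0.0554 j [ 0.07  0.58 -0.38  1.58  0.24  1.03 -0.43]
[-0.142 -0.033  4.124]
```

```bash
python3 -m creep '[[[0,0,0],[0,0,0]],[[0,0,0],[0,0,0]],[[0,0,0],[0,0,0]]]'; python3 -c "
from h import *
st()"
```

```text
time_s: 2.02
eef_pos: [0.6378, 0.0494, 0.1997]
ee_rot: [0.73, 0.684, -0.001, -0.0]
ft_force: [-0.1, -0.4, -0.7]
gripper_width: 0.055
finger_force: 0.0
t 2.02 p [0.6378 0.0494 0.1997] y-axis [ 0.998 -0.065] z [-0.001 -0.001 -1.   ] f [-0.06 -0.42 -0.74] w 0.055 j [ 0.08  0.58 -0.37  1.58  0.24  1.03 -0.43]
```

```bash
python3 -m creep '[[[0,0,1],[0,0,0]],[[0,0,2],[0,0,0]],[[0,0,3],[0,0,0]],[[0,0,3.7],[0,0,0]],[[0,0,4.13],[0,0,0]],[[0,0,4.13],[0,0,0]],[[0,0,4.13],[0,0,0]]]' && python3 -m creep '[[[0,0,0],[0,0,0]],[[0,0,0],[0,0,0]],[[0,0,0],[0,0,0]],[[0,0,0],[0,0,0]],[[0,0,0],[0,0,0]],[[0,0,0],[0,0,0]]]' -1; python3 -c "
from h import *
st()"
```

```text
time_s: 2.6
eef_pos: [0.6382, 0.0491, 0.0767]
ee_rot: [0.73, 0.683, -0.0, 0.0]
ft_force: [0.4, -0.5, -0.5]
gripper_width: 0.0555
finger_force: 0.0
time_s: 3.1
eef_pos: [0.6385, 0.0502, 0.078]
ee_rot: [0.73, 0.684, 0.0, 0.0]
ft_force: [-2.3, -0.3, 8.2]
gripper_width: 0.0164
finger_force: 58.3
t 3.1 p [0.6385 0.0502 0.078 ] y-axis [ 0.998 -0.065] z [ 0.001 -0.    -1.   ] f [-2.31 -0.32  8.16] w 0.0164 j [ 0.05  0.71 -0.33  1.7   0.31  0.78 -0.49]
```

```bash
python3 -m creep '[[[-0.8,0,0],[0,0,0]],[[-1.6,0,0],[0,0,0]],[[-2.4,0,0],[0,0,0]],[[-3.2,0,0],[0,0,0]],[[-4,0,0],[0,0,0]],[[-4.8,0,0],[0,0,0]],[[-5.6,0,0],[0,0,0]],[[-6.4,0,0],[0,0,0]],[[-7.2,0,0],[0,0,0]],[[-8,0,0],[0,0,0]],[[-8.4,0,0],[0,0,0]],[[-8.7,0,0],[0,0,0]],[[-8.7,0,0],[0,0,0]],[[-8.7,0,0],[0,0,0]]]'; python3 -m creep '[[[-0.1,0,0],[0,0,0]],[[-0.2,0,0],[0,0,0]],[[-0.3,0,0],[0,0,0]],[[-0.3,0,0],[0,0,0]],[[-0.3,0,0],[0,0,0]]]' ; python3 -c "
from h import *
st()"
```

```text
time_s: 4.27
eef_pos: [0.6215, -0.212, 0.078]
ee_rot: [0.73, 0.683, 0.0, 0.001]
ft_force: [-3.0, -0.9, 7.5]
gripper_width: 0.0163
finger_force: 60.2
time_s: 4.68
eef_pos: [0.621, -0.2201, 0.078]
ee_rot: [0.73, 0.684, 0.0, 0.001]
ft_force: [-2.5, -0.6, 7.9]
gripper_width: 0.0163
finger_force: 60.2
t 4.68 p [ 0.621  -0.2201  0.078 ] y-axis [ 0.998 -0.065] z [ 0.001 -0.001 -1.   ] f [-2.46 -0.57  7.89] w 0.0163 j [ 0.48  0.73 -0.36  1.65  0.33  0.82 -0.09]
```

```bash
for i in 1 2 3; do python3 -m creep '[[[-0.1,0,0],[0,0,0]],[[-0.2,0,0],[0,0,0]],[[-0.2,0,0],[0,0,0]],[[-0.2,0,0],[0,0,0]]]' | egrep 'eef|ft' ; done
```

```text
eef_pos: [0.6206, -0.226, 0.078]
ft_force: [-3.5, -0.7, 6.5]
eef_pos: [0.6203, -0.2304, 0.078]
ft_force: [-2.4, 3.6, 8.2]
eef_pos: [0.6203, -0.2307, 0.0779]
ft_force: [-4.2, 18.0, 11.0]
```

```bash
python3 -m creep '[[[0.1,0,0],[0,0,0]],[[0.1,0,0],[0,0,0]],[[0.1,0,0],[0,0,0]],[[0.1,0,0],[0,0,0]]]' 0.3 >/dev/null; python3 -m creep '[[[0,0,-1],[0,0,0]],[[0,0,-2],[0,0,0]],[[0,0,-3],[0,0,0]],[[-1,-1,-4],[0,0,0]],[[-2,-2,-5],[0,0,0]],[[-2,-3,-5],[0,0,0]],[[-2,-3.5,-5],[0,0,0]],[[-2,-3.5,-5],[0,0,0]]]'; python3 - <<'E'
from h import *
st()
im={}
e=np.array([.0647,.9979]);n=np.array([.9979,-.0647]);o=np.array([.6339,-.021])
S,H=np.meshgrid(np.arange(-.25,.2,.0006),np.arange(-.06,.06,.0006))
out=[]
for c in("top","scene"):
    p,d=camera(c); np.savez(f"{c}1.npz",p=p,d=d); lids(p,d,c)
    P=o+S[...,None]*e+H[...,None]*n; X=np.dstack([P,np.full(S.shape,.042)]).reshape(-1,3)
    q=proj(c,X).reshape(*S.shape,2).astype('float32')
    r=cv2.remap(p,q[...,0],q[...,1],cv2.INTER_CUBIC)
    for s in(-.175,-.105,-.035,.035,.105,.175): r[:12,int((s+.25)/.0006)]=(255,0,0)
    for h in(-.036,.036): r[int((h+.06)/.0006),:20]=(255,0,0)
    out.append(r)
A=np.vstack(out); cv2.imwrite("pics/rect1.png",A[:,:,::-1]); print(A.shape)
E
```

```text
time_s: 6.68
eef_pos: [0.5067, -0.2903, 0.2278]
ee_rot: [0.732, 0.682, -0.001, 0.001]
ft_force: [0.6, 0.4, -0.2]
gripper_width: 0.0556
finger_force: 0.0
t 6.68 p [ 0.5067 -0.2903  0.2278] y-axis [ 0.998 -0.07 ] z [-0.001 -0.003 -1.   ] f [ 0.57  0.37 -0.22] w 0.0556 j [ 0.72  0.47 -0.43  1.7   0.23  1.02  0.14]
lid px [548.9  29.5] area 677 xy [ 1.0015 -0.8846] zdepth 0.0828 r 1.336
lid px [406.6 100.3] area 240 xy [ 0.8297 -0.4302] zdepth 0.0893 r 0.935
lid px [118.3 140.9] area 182 xy [0.8072 0.3777] zdepth 0.0855 r 0.891
lid px [ 51.9 232.2] area 662 xy [0.573 0.557] zdepth 0.0857 r 0.799
lid px [245.8 234.2] area 422 xy [0.5069 0.0549] zdepth 0.0858 r 0.51
lid px [185.3 244.7] area 434 xy [0.4983 0.213 ] zdepth 0.0858 r 0.542
lid px [287.5 262.4] area 437 xy [ 0.4215 -0.0437] zdepth 0.0858 r 0.424
lid px [219.8 268.4] area 447 xy [0.4272 0.1294] zdepth 0.0859 r 0.446
lid px [147.3 285.4] area 469 xy [0.4066 0.3152] zdepth 0.0861 r 0.514
lid px [99.8  3.5] area 331 xy [ 0.5643 -1.6808] zdepth 0.0824 r 1.773
lid px [213.5   6.9] area 124 xy [ 0.1046 -1.3538] zdepth 0.0828 r 1.358
lid px [277.2   4.3] area 282 xy [-0.1768 -1.2215] zdepth 0.0802 r 1.234
lid px [ 55.5 101.5] area 1121 xy [ 0.9517 -0.8883] zdepth 0.0848 r 1.302
lid px [127.2 162.7] area 520 xy [ 0.8439 -0.4301] zdepth 0.0861 r 0.947
lid px [315.4 190.2] area 305 xy [ 0.4285 -0.0368] zdepth 0.0852 r 0.43
lid px [310.8 224. ] area 358 xy [0.5133 0.0626] zdepth 0.0851 r 0.517
lid px [352.4 230.3] area 370 xy [0.4338 0.1367] zdepth 0.0851 r 0.455
lid px [350.9 263.6] area 442 xy [0.5045 0.2198] zdepth 0.0851 r 0.55
lid px [408.6 277.1] area 481 xy [0.4128 0.3218] zdepth 0.0853 r 0.523
lid px [422.2 398.8] area 157 xy [0.5891 0.5458] zdepth 0.0861 r 0.803
(400, 751, 3)
```

View pics/rect1.png

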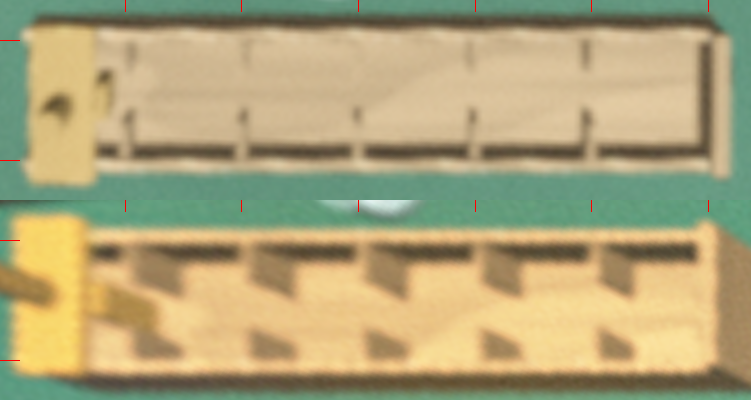

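Measured: the keeper stop was felt at knob (0.620, -0.231), and the rack origin is about (0.634, -0.021), with the rib marks agreeing to 1–2 mm. The gripped knob shows that the mean of the two cameras is right, so I'll use the top view plus (3, 2) mm for the lids. Tin A at (0.510, 0.057) comes first.

```bash
cat >> h.py <<'E'
o_=np.array([.6339,-.021]);e_=np.array([.0647,.9979]);n_=np.array([.9979,-.0647])
def pk(k): return o_+e_*(.210-.07*k)
def go(x,y,z=None):
    p=observe()["eef_pos"]; print("go",rel(x-p[0],y-p[1],0 if z is None else z-p[2]))
E
python3 -c "
from h import *
go(.510,.057,.19)"
```

```text
go [11.484 -0.789  1.223]
```

```bash
python3 -m creep '[[[1.3,-0.1,0.2],[0,0,0]],[[2.6,-0.2,0.4],[0,0,0]],[[3.9,-0.3,0.6],[0,0,0]],[[5.2,-0.4,0.7],[0,0,0]],[[6.5,-0.5,0.8],[0,0,0]],[[7.8,-0.6,0.9],[0,0,0]],[[9,-0.7,1],[0,0,0]],[[10.2,-0.8,1.2],[0,0,0]],[[11.1,-0.79,1.22],[0,0,0]],[[11.48,-0.79,1.22],[0,0,0]],[[11.48,-0.79,1.22],[0,0,0]],[[11.48,-0.79,1.22],[0,0,0]],[[11.48,-0.79,1.22],[0,0,0]]]' 1; python3 -c "
from h import *
st();go(.510,.057,.056)"
```

```text
time_s: 7.87
eef_pos: [0.5101, 0.0566, 0.1895]
ee_rot: [0.73, 0.683, -0.0, 0.0]
ft_force: [0.1, -0.3, 0.7]
gripper_width: 0.0852
finger_force: 0.0
t 7.87 p [0.5101 0.0566 0.1895] y-axis [ 0.998 -0.066] z [-0.    -0.001 -1.   ] f [ 0.07 -0.3   0.72] w 0.0852 j [ 0.13  0.42 -0.47  1.92  0.25  0.86 -0.54]
go [ 1.600e-02 -3.000e-03  4.451e+00]
```

```bash
python3 -m creep '[[[0,0,1],[0,0,0]],[[0,0,2],[0,0,0]],[[0,0,3],[0,0,0]],[[0,0,4],[0,0,0]],[[0,0,4.45],[0,0,0]],[[0,0,4.45],[0,0,0]],[[0,0,4.45],[0,0,0]]]'; python3 -m creep '[[[0,0,0],[0,0,0]],[[0,0,0],[0,0,0]],[[0,0,0],[0,0,0]],[[0,0,0],[0,0,0]],[[0,0,0],[0,0,0]]]' -1; python3 -m creep '[[[0,0,-0.5],[0,0,0]],[[0,0,-1.2],[0,0,0]],[[0,0,-2.2],[0,0,0]],[[0,0,-3.2],[0,0,0]],[[0,0,-4],[0,0,0]],[[0,0,-4.5],[0,0,0]],[[0,0,-4.5],[0,0,0]],[[0,0,-4.5],[0,0,0]],[[0,0,-4.5],[0,0,0]],[[0,0,-4.5],[0,0,0]]]'
for i in 1 2 3 4 5; do python3 -m creep '[[[0,0,0],[0,0,0]]]' | grep ft; done; python3 -c "
from h import *
st();go(*pk(1));go(*pk(1),.19)"
```

```text
time_s: 8.45
eef_pos: [0.5097, 0.0565, 0.056]
ee_rot: [0.73, 0.683, -0.001, -0.0]
ft_force: [0.6, 0.4, 1.0]
gripper_width: 0.085
finger_force: 0.0
time_s: 8.87
eef_pos: [0.5105, 0.0575, 0.0579]
ee_rot: [0.73, 0.684, 0.001, 0.001]
ft_force: [-1.7, -1.0, 6.9]
gripper_width: 0.0605
finger_force: 63.6
time_s: 9.7
eef_pos: [0.509, 0.0575, 0.1901]
ee_rot: [0.73, 0.684, -0.001, -0.001]
ft_force: [0.1, 0.0, -3.7]
gripper_width: 0.0609
finger_force: 66.5
ft_force: [-0.4, 0.9, -3.9]
ft_force: [0.4, -0.1, -3.8]
ft_force: [-0.1, 0.8, -4.2]
ft_force: [0.8, -0.0, -3.8]
ft_force: [-0.4, -0.2, -3.6]
t 10.12 p [0.5097 0.0579 0.1911] y-axis [ 0.998 -0.065] z [-0.  0. -1.] f [-0.44 -0.18 -3.63] w 0.0607 j [ 0.14  0.42 -0.48  1.92  0.25  0.86 -0.54]
go [ 2.310e+00  4.302e+00 -2.000e-03]
go [2.31  4.302 0.034]
```

Tin A reads about 3.85 N (390 g), so it goes on the tray, at slot (0.475, -0.345).

```bash
python3 -c "
from h import *
go(.475,-.345,.19);go(.475,-.345,.065)"
```

```text
go [-13.477  -0.285   0.036]
go [-13.477  -0.284   4.202]
```

```bash
python3 -m creep '[[[-0.7,0,0],[0,0,0]],[[-1.7,0,0],[0,0,0]],[[-2.9,-0.1,0],[0,0,0]],[[-4.1,-0.1,0],[0,0,0]],[[-5.3,-0.1,0],[0,0,0]],[[-6.5,-0.1,0],[0,0,0]],[[-7.7,-0.2,0],[0,0,0]],[[-8.9,-0.2,0],[0,0,0]],[[-10.1,-0.2,0],[0,0,0]],[[-11.3,-0.3,0],[0,0,0]],[[-12.4,-0.3,0],[0,0,0]],[[-13.2,-0.28,0],[0,0,0]],[[-13.48,-0.28,0.3],[0,0,0]],[[-13.48,-0.28,1.2],[0,0,0]],[[-13.48,-0.28,2.1],[0,0,0]],[[-13.48,-0.28,3],[0,0,0]],[[-13.48,-0.28,3.7],[0,0,0]],[[-13.48,-0.28,4.0],[0,0,0]],[[-13.48,-0.28,4.0],[0,0,0]],[[-13.48,-0.28,4.0],[0,0,0]]]'; python3 -c "
from h import *
st();go(.475,-.345,.065)"
```

```text
time_s: 11.78
eef_pos: [0.4756, -0.3449, 0.0716]
ee_rot: [0.729, 0.684, 0.0, -0.0]
ft_force: [0.6, -0.5, -2.6]
gripper_width: 0.0611
finger_force: 66.6
t 11.78 p [ 0.4756 -0.3449  0.0716] y-axis [ 0.998 -0.064] z [ 0.  0. -1.] f [ 0.6  -0.52 -2.65] w 0.0611 j [ 0.78  0.66 -0.36  1.85  0.35  0.69  0.15]
go [-0.006 -0.02   0.219]
```

```bash
python3 -m creep '[[[0,0,0.15],[0,0,0]],[[0,0,0.22],[0,0,0]],[[0,0,0.22],[0,0,0]],[[0,0,0.22],[0,0,0]]]'; python3 -m creep '[[[0,0,0],[0,0,0]],[[0,0,0],[0,0,0]],[[0,0,0],[0,0,0]]]' 1;  python3 -m creep '[[[0,0,-1],[0,0,0]],[[0,0,-2],[0,0,0]],[[0,0,-3],[0,0,0]],[[0,0,-4],[0,0,0]],[[0,0,-4],[0,0,0]],[[0,0,-4],[0,0,0]]]'; python3 - <<'E'
from h import *
st()
p,d=camera("top");lids(p,d);go(.4245,-.042,.185);cv2.imwrite("pics/t2.png",p[:,:,::-1])
E
```

```text
time_s: 12.12
eef_pos: [0.4754, -0.3453, 0.0653]
ee_rot: [0.73, 0.684, 0.0, 0.0]
ft_force: [-1.0, 0.0, -3.3]
gripper_width: 0.0606
finger_force: 66.6
time_s: 12.37
eef_pos: [0.4756, -0.3454, 0.0653]
ee_rot: [0.73, 0.684, 0.0, 0.001]
ft_force: [0.0, -0.9, 0.0]
gripper_width: 0.0855
finger_force: 0.0
time_s: 12.87
eef_pos: [0.4762, -0.3458, 0.1868]
ee_rot: [0.73, 0.684, 0.0, 0.002]
ft_force: [0.1, -0.1, -0.8]
gripper_width: 0.0852
finger_force: 0.0
t 12.87 p [ 0.4762 -0.3458  0.1868] y-axis [ 0.998 -0.065] z [ 0.004 -0.003 -1.   ] f [ 0.12 -0.11 -0.76] w 0.0852 j [ 0.83  0.52 -0.43  1.74  0.26  0.93  0.23]
lid px [548.7  29. ] area 680 xy [ 1.0032 -0.8844] zdepth 0.0824 r 1.337
lid px [411.3 106.1] area 334 xy [ 0.8109 -0.4397] zdepth 0.0886 r 0.922
lid px [460.4 118.2] area 216 xy [ 0.758  -0.5675] zdepth 0.0891 r 0.947
lid px [118.4 140.8] area 184 xy [0.8074 0.3776] zdepth 0.0855 r 0.891
lid px [ 52.3 232.7] area 639 xy [0.5716 0.5559] zdepth 0.0848 r 0.797
lid px [401.  227.6] area 432 xy [ 0.4753 -0.3476] zdepth 0.092 r 0.589
lid px [185.4 244.6] area 442 xy [0.4986 0.2127] zdepth 0.0859 r 0.542
lid px [287.6 262.4] area 433 xy [ 0.4215 -0.0439] zdepth 0.086 r 0.424
lid px [219.8 268.3] area 447 xy [0.4272 0.1294] zdepth 0.086 r 0.446
lid px [147.4 285.5] area 465 xy [0.4063 0.315 ] zdepth 0.0861 r 0.514
go [ 9.981e+00 -2.348e+00 -3.000e-03]
```

View pics/t2.png

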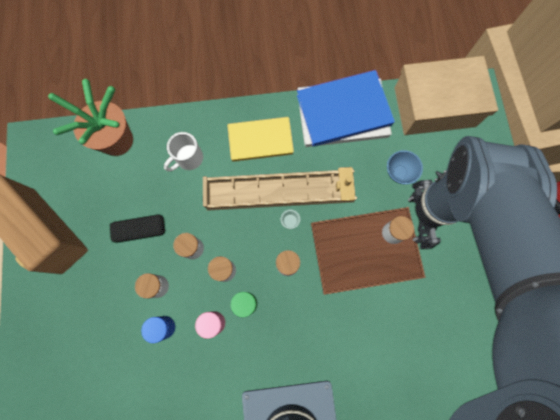

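The top view shows tin A upright on the tray at pixel (401,228); the keeper is parked and the other tins are unmoved. Tin E at pixel (288,262), world (0.4245, -0.042), is next.

```bash
python3 -m creep '[[[1.2,-0.3,0],[0,0,0]],[[2.4,-0.6,0],[0,0,0]],[[3.6,-0.9,0],[0,0,0]],[[4.8,-1.2,0],[0,0,0]],[[6,-1.4,0],[0,0,0]],[[7.2,-1.7,0],[0,0,0]],[[8.4,-2,0],[0,0,0]],[[9.4,-2.2,0],[0,0,0]],[[9.98,-2.35,0],[0,0,0]],[[9.98,-2.35,0],[0,0,0]],[[9.98,-2.35,0],[0,0,0]],[[9.98,-2.35,0],[0,0,0]],[[9.98,-2.35,0],[0,0,0]]]' ; python3 -c "
from h import *
st();go(.4245,-.042,.056)"
```

```text
time_s: 14.0
eef_pos: [0.4241, -0.0429, 0.1842]
ee_rot: [0.73, 0.683, -0.0, -0.0]
ft_force: [0.7, -0.1, -0.9]
gripper_width: 0.0855
finger_force: 0.0
t 14.0 p [ 0.4241 -0.0429  0.1842] y-axis [ 0.998 -0.067] z [-0.001 -0.    -1.   ] f [ 0.68 -0.09 -0.87] w 0.0855 j [ 0.38  0.32 -0.5   2.12  0.22  0.75 -0.33]
go [0.033 0.015 4.274]
```

```bash
python3 -m creep '[[[0,0,1],[0,0,0]],[[0,0,2],[0,0,0]],[[0,0,3],[0,0,0]],[[0,0,3.9],[0,0,0]],[[0,0,4.27],[0,0,0]],[[0,0,4.27],[0,0,0]],[[0,0,4.27],[0,0,0]]]'; python3 -m creep '[[[0,0,0],[0,0,0]],[[0,0,0],[0,0,0]],[[0,0,0],[0,0,0]],[[0,0,0],[0,0,0]],[[0,0,0],[0,0,0]]]' -1; python3 -m creep '[[[0,0,-0.5],[0,0,0]],[[0,0,-1.2],[0,0,0]],[[0,0,-2.2],[0,0,0]],[[0,0,-3.2],[0,0,0]],[[0,0,-4],[0,0,0]],[[0,0,-4.4],[0,0,0]],[[0,0,-4.4],[0,0,0]],[[0,0,-4.4],[0,0,0]],[[0,0,-4.4],[0,0,0]],[[0,0,-4.4],[0,0,0]]]'
for i in 1 2 3 4 5 6 7; do python3 -m creep '[[[0,0,0],[0,0,0]]]' | grep ft; done; python3 -c "
from h import *
st();go(*pk(1),.19);go(.475,-.265,.19)"
```

```text
time_s: 14.58
eef_pos: [0.4239, -0.0424, 0.0561]
ee_rot: [0.73, 0.683, -0.001, -0.001]
ft_force: [0.1, -0.8, -0.2]
gripper_width: 0.0855
finger_force: 0.0
time_s: 15.0
eef_pos: [0.4248, -0.0422, 0.0578]
ee_rot: [0.73, 0.684, 0.001, 0.001]
ft_force: [-0.3, -0.0, 6.3]
gripper_width: 0.0607
finger_force: 63.5
time_s: 15.83
eef_pos: [0.4235, -0.0419, 0.1877]
ee_rot: [0.73, 0.684, -0.001, -0.001]
ft_force: [-0.9, 0.5, -1.7]
gripper_width: 0.0608
finger_force: 65.7
ft_force: [-0.1, 0.2, -2.3]
ft_force: [0.6, 0.0, -2.4]
ft_force: [-0.5, 0.4, -2.7]
ft_force: [0.8, -1.5, -0.8]
ft_force: [-0.8, 0.8, -2.2]
ft_force: [-0.2, -0.2, -1.9]
ft_force: [-0.4, 0.3, -2.5]
t 16.42 p [ 0.4243 -0.0418  0.1886] y-axis [ 0.998 -0.065] z [ 0.  0. -1.] f [-0.36  0.35 -2.53] w 0.0607 j [ 0.4   0.31 -0.53  2.12  0.22  0.76 -0.34]
go [ 5.812  6.928 -0.047]
go [-7.314  2.169 -0.048]
```

Tin E weighs about 210 g, so it goes on the tray.

```bash
python3 -m creep '[[[-0.7,0.2,0],[0,0,0]],[[-1.7,0.5,0],[0,0,0]],[[-2.9,0.9,0],[0,0,0]],[[-4.1,1.2,0],[0,0,0]],[[-5.3,1.6,0],[0,0,0]],[[-6.5,1.9,0],[0,0,0]],[[-7.1,2.1,0],[0,0,0]],[[-7.31,2.17,0],[0,0,0]],[[-7.31,2.17,0.6],[0,0,0]],[[-7.31,2.17,1.4],[0,0,0]],[[-7.31,2.17,2.3],[0,0,0]],[[-7.31,2.17,3.2],[0,0,0]],[[-7.31,2.17,3.8],[0,0,0]],[[-7.31,2.17,4.12],[0,0,0]],[[-7.31,2.17,4.12],[0,0,0]],[[-7.31,2.17,4.12],[0,0,0]],[[-7.31,2.17,4.12],[0,0,0]]]'; python3 -m creep '[[[0,0,0],[0,0,0]],[[0,0,0],[0,0,0]],[[0,0,0],[0,0,0]]]' 1;  python3 -m creep '[[[0,0,-1],[0,0,0]],[[0,0,-2],[0,0,0]],[[0,0,-3],[0,0,0]],[[0,0,-4],[0,0,0]],[[0,0,-4],[0,0,0]],[[0,0,-4],[0,0,0]]]'; python3 - <<'E'
from h import *
st()
p,d=camera("top");lids(p,d);go(.5014,.2148,.185)
E
```

```text
time_s: 17.83
eef_pos: [0.4755, -0.2645, 0.0655]
ee_rot: [0.729, 0.684, 0.0, 0.0]
ft_force: [-0.2, -0.4, -1.6]
gripper_width: 0.0603
finger_force: 68.7
time_s: 18.08
eef_pos: [0.4754, -0.265, 0.0655]
ee_rot: [0.73, 0.684, 0.0, 0.0]
ft_force: [-0.9, -0.5, 0.7]
gripper_width: 0.0856
finger_force: 0.0
time_s: 18.58
eef_pos: [0.4759, -0.2654, 0.1869]
ee_rot: [0.73, 0.684, 0.001, 0.002]
ft_force: [0.1, 0.1, -0.2]
gripper_width: 0.0853
finger_force: 0.0
t 18.58 p [ 0.4759 -0.2654  0.1869] y-axis [ 0.998 -0.065] z [ 0.004 -0.002 -1.   ] f [ 0.08  0.1  -0.22] w 0.0853 j [ 0.74  0.47 -0.46  1.85  0.26  0.88  0.09]
lid px [548.7  28.8] area 696 xy [ 1.0038 -0.8847] zdepth 0.0829 r 1.338
lid px [423.9 110.3] area 494 xy [ 0.794  -0.4721] zdepth 0.0885 r 0.924
lid px [477.9 116. ] area 64 xy [ 0.7585 -0.617 ] zdepth 0.0899 r 0.978
lid px [117.6 141.4] area 188 xy [0.8058 0.3797] zdepth 0.0866 r 0.891
lid px [ 52.4 233.1] area 647 xy [0.5707 0.5559] zdepth 0.086 r 0.797
lid px [369.8 231.3] area 426 xy [ 0.4754 -0.2657] zdepth 0.0919 r 0.545
lid px [403.6 234.8] area 98 xy [ 0.4558 -0.3507] zdepth 0.0918 r 0.575
lid px [185.5 244.6] area 441 xy [0.4985 0.2126] zdepth 0.0859 r 0.542
lid px [219.8 268.5] area 437 xy [0.4269 0.1295] zdepth 0.0859 r 0.446
lid px [147.4 285.5] area 464 xy [0.4064 0.315 ] zdepth 0.086 r 0.514
go [ 1.6022e+01 -1.6400e-01  2.0000e-03]
```

Tin B at (0.5014, 0.2148) is next.

```bash
python3 -m creep '[[[1.2,0,0],[0,0,0]],[[2.5,0,0],[0,0,0]],[[3.8,0,0],[0,0,0]],[[5.1,-0.1,0],[0,0,0]],[[6.4,-0.1,0],[0,0,0]],[[7.7,-0.1,0],[0,0,0]],[[9,-0.1,0],[0,0,0]],[[10.3,-0.1,0],[0,0,0]],[[11.6,-0.1,0],[0,0,0]],[[12.9,-0.1,0],[0,0,0]],[[14.2,-0.2,0],[0,0,0]],[[15.3,-0.16,0],[0,0,0]],[[16.02,-0.16,0],[0,0,0]],[[16.02,-0.16,0],[0,0,0]],[[16.02,-0.16,0],[0,0,0]],[[16.02,-0.16,0],[0,0,0]],[[16.02,-0.16,0],[0,0,0]]]' ; python3 -c "
from h import *
st();go(.5014,.2148,.056)"
```

```text
time_s: 20.05
eef_pos: [0.5012, 0.2132, 0.1843]
ee_rot: [0.73, 0.683, -0.001, 0.0]
ft_force: [0.0, -0.3, -0.7]
gripper_width: 0.0853
finger_force: 0.0
t 20.05 p [0.5012 0.2132 0.1843] y-axis [ 0.998 -0.067] z [-0.001 -0.001 -1.   ] f [ 0.02 -0.28 -0.73] w 0.0853 j [-0.15  0.48 -0.5   1.85  0.29  0.89 -0.85]
go [0.059 0.008 4.277]
```

```bash
python3 -m creep '[[[0.05,0,1],[0,0,0]],[[0.05,0,2],[0,0,0]],[[0.05,0,3],[0,0,0]],[[0.05,0,3.9],[0,0,0]],[[0.05,0,4.27],[0,0,0]],[[0.05,0,4.27],[0,0,0]],[[0.05,0,4.27],[0,0,0]]]'; python3 -m creep '[[[0,0,0],[0,0,0]],[[0,0,0],[0,0,0]],[[0,0,0],[0,0,0]],[[0,0,0],[0,0,0]],[[0,0,0],[0,0,0]]]' -1; python3 -m creep '[[[0,0,-0.5],[0,0,0]],[[0,0,-1.2],[0,0,0]],[[0,0,-2.2],[0,0,0]],[[0,0,-3.2],[0,0,0]],[[0,0,-4],[0,0,0]],[[0,0,-4.4],[0,0,0]],[[0,0,-4.4],[0,0,0]],[[0,0,-4.4],[0,0,0]],[[0,0,-4.4],[0,0,0]],[[0,0,-4.4],[0,0,0]]]'
for i in 1 2 3 4 5 6 7; do python3 -m creep '[[[0,0,0],[0,0,0]]]' | grep ft; done; python3 -c "
from h import *
st();go(*pk(1),.19);go(.475,-.185,.19)"
```

```text
time_s: 20.63
eef_pos: [0.5016, 0.2159, 0.0573]
ee_rot: [0.73, 0.683, -0.0, 0.0]
ft_force: [-0.3, 0.7, -0.1]
gripper_width: 0.0856
finger_force: 0.0
time_s: 21.05
eef_pos: [0.5023, 0.2168, 0.0588]
ee_rot: [0.73, 0.684, 0.001, 0.001]
ft_force: [-0.4, -0.8, 9.1]
gripper_width: 0.0606
finger_force: 63.3
time_s: 21.88
eef_pos: [0.5008, 0.2161, 0.1878]
ee_rot: [0.73, 0.684, -0.001, -0.0]
ft_force: [-0.2, -0.5, -1.5]
gripper_width: 0.0607
finger_force: 65.6
ft_force: [1.0, 0.0, -2.3]
ft_force: [-0.1, -0.0, -2.4]
ft_force: [-0.7, 0.5, -2.0]
ft_force: [0.1, -0.4, -1.2]
ft_force: [0.6, -0.7, -2.5]
ft_force: [0.0, 0.8, -2.0]
ft_force: [-0.9, -0.3, -1.4]
t 22.47 p [0.5014 0.2166 0.1889] y-axis [ 0.998 -0.065] z [ 0.  0. -1.] f [-0.88 -0.28 -1.4 ] w 0.0603 j [-0.15  0.47 -0.51  1.84  0.29  0.9  -0.85]
go [-2.949  4.918 -0.036]
go [-1.3414e+01 -1.3000e-02 -3.7000e-02]
```

Tin B weighs about 195 g, so it goes on the tray at (0.475, -0.185).

```bash
python3 -m creep '[[[-0.7,0,0],[0,0,0]],[[-1.7,0,0],[0,0,0]],[[-2.9,0,0],[0,0,0]],[[-4.1,0,0],[0,0,0]],[[-5.3,0,0],[0,0,0]],[[-6.5,0,0],[0,0,0]],[[-7.7,0,0],[0,0,0]],[[-8.9,0,0],[0,0,0]],[[-10.1,0,0],[0,0,0]],[[-11.3,0,0],[0,0,0]],[[-12.4,0,0],[0,0,0]],[[-13.2,0,0],[0,0,0]],[[-13.41,0,0],[0,0,0]],[[-13.41,0,0.8],[0,0,0]],[[-13.41,0,1.7],[0,0,0]],[[-13.41,0,2.6],[0,0,0]],[[-13.41,0,3.5],[0,0,0]],[[-13.41,0,3.9],[0,0,0]],[[-13.41,0,4.1],[0,0,0]],[[-13.41,0,4.1],[0,0,0]]]'; python3 -m creep '[[[0,0,0],[0,0,0]],[[0,0,0],[0,0,0]]]'; python3 -m creep '[[[0,0,0],[0,0,0]],[[0,0,0],[0,0,0]],[[0,0,0],[0,0,0]]]' 1;  python3 -m creep '[[[0,0,-1],[0,0,0]],[[0,0,-2],[0,0,0]],[[0,0,-3],[0,0,0]],[[0,0,-4],[0,0,0]],[[0,0,-4],[0,0,0]],[[0,0,-4],[0,0,0]]]'|grep eef; python3 - <<'E'
from h import *
st()
p,d=camera("top");lids(p,d);go(.430,.1315,.185)
E
```

```text
time_s: 24.13
eef_pos: [0.4749, -0.1842, 0.0655]
ee_rot: [0.729, 0.684, -0.0, -0.001]
ft_force: [0.3, -0.3, -2.0]
gripper_width: 0.0605
finger_force: 66.4
time_s: 24.3
eef_pos: [0.4761, -0.1847, 0.0665]
ee_rot: [0.73, 0.684, 0.0, 0.001]
ft_force: [-0.6, 0.5, -1.7]
gripper_width: 0.0606
finger_force: 66.4
time_s: 24.55
eef_pos: [0.4758, -0.1851, 0.0663]
ee_rot: [0.73, 0.684, 0.0, 0.0]
ft_force: [0.3, -0.9, -0.0]
gripper_width: 0.0854
finger_force: 0.0
eef_pos: [0.4763, -0.1853, 0.1876]
t 25.05 p [ 0.4763 -0.1853  0.1876] y-axis [ 0.998 -0.065] z [ 0.004 -0.002 -1.   ] f [-0.25 -0.29 -0.33] w 0.0855 j [ 0.62  0.42 -0.48  1.93  0.26  0.84 -0.06]
lid px [548.9  29.2] area 682 xy [ 1.0024 -0.8849] zdepth 0.0833 r 1.337
lid px [431.7 111.5] area 542 xy [ 0.7878 -0.4929] zdepth 0.0886 r 0.929
lid px [117.9 141.2] area 185 xy [0.8065 0.379 ] zdepth 0.0864 r 0.891
lid px [ 52.  232.3] area 650 xy [0.5728 0.5569] zdepth 0.0844 r 0.799
lid px [336.4 235.8] area 266 xy [ 0.4743 -0.1779] zdepth 0.092 r 0.507
lid px [219.8 268.3] area 449 xy [0.4273 0.1295] zdepth 0.0857 r 0.446
lid px [147.3 285.4] area 468 xy [0.4066 0.3152] zdepth 0.086 r 0.514
go [10.435 -2.198  0.031]
```

```bash
python3 -m creep '[[[1.2,-0.3,0],[0,0,0]],[[2.4,-0.6,0],[0,0,0]],[[3.6,-0.8,0],[0,0,0]],[[4.8,-1,0],[0,0,0]],[[6,-1.3,0],[0,0,0]],[[7.2,-1.5,0],[0,0,0]],[[8.4,-1.8,0],[0,0,0]],[[9.5,-2,0],[0,0,0]],[[10.2,-2.2,0],[0,0,0]],[[10.44,-2.2,0],[0,0,0]],[[10.44,-2.2,0],[0,0,0]],[[10.44,-2.2,0],[0,0,0]],[[10.44,-2.2,0],[0,0,0]],[[10.44,-2.2,0],[0,0,0]]]' ; python3 -c "
from h import *
st();go(.430,.1315,.056)"
```

```text
time_s: 26.27
eef_pos: [0.4299, 0.1302, 0.1855]
ee_rot: [0.73, 0.683, -0.001, 0.0]
ft_force: [0.2, -0.5, 0.8]
gripper_width: 0.0855
finger_force: 0.0
t 26.27 p [0.4299 0.1302 0.1855] y-axis [ 0.998 -0.067] z [-0.001 -0.001 -1.   ] f [ 0.16 -0.48  0.76] w 0.0855 j [ 0.02  0.35 -0.55  2.07  0.26  0.79 -0.76]
go [4.600e-02 3.000e-03 4.317e+00]
```

```bash
python3 -m creep '[[[0.02,0,1],[0,0,0]],[[0.02,0,2],[0,0,0]],[[0.02,0,3],[0,0,0]],[[0.02,0,3.9],[0,0,0]],[[0.02,0,4.31],[0,0,0]],[[0.02,0,4.31],[0,0,0]],[[0.02,0,4.31],[0,0,0]]]'; python3 -m creep '[[[0,0,0],[0,0,0]],[[0,0,0],[0,0,0]],[[0,0,0],[0,0,0]],[[0,0,0],[0,0,0]],[[0,0,0],[0,0,0]]]' -1; python3 -m creep '[[[0,0,-0.5],[0,0,0]],[[0,0,-1.2],[0,0,0]],[[0,0,-2.2],[0,0,0]],[[0,0,-3.2],[0,0,0]],[[0,0,-4],[0,0,0]],[[0,0,-4.4],[0,0,0]],[[0,0,-4.4],[0,0,0]],[[0,0,-4.4],[0,0,0]],[[0,0,-4.4],[0,0,0]],[[0,0,-4.4],[0,0,0]]]'
for i in 1 2 3 4 5 6 7; do python3 -m creep '[[[0,0,0],[0,0,0]]]' | grep ft; done; python3 -c "
from h import *
st();go(*pk(1),.19);go(.405,-.225,.19)"
```

```text
time_s: 26.85
eef_pos: [0.4297, 0.1316, 0.0563]
ee_rot: [0.73, 0.683, -0.001, -0.0]
ft_force: [-0.4, 1.4, 0.6]
gripper_width: 0.0857
finger_force: 0.0
time_s: 27.27
eef_pos: [0.4305, 0.1324, 0.058]
ee_rot: [0.73, 0.684, 0.001, 0.001]
ft_force: [-1.0, -0.4, 8.4]
gripper_width: 0.061
finger_force: 63.2
time_s: 28.1
eef_pos: [0.4292, 0.1321, 0.1876]
ee_rot: [0.73, 0.684, -0.001, -0.0]
ft_force: [0.4, 0.9, -2.3]
gripper_width: 0.0608
finger_force: 65.9
ft_force: [-1.1, -0.2, -2.6]
ft_force: [0.5, 0.2, -2.7]
ft_force: [0.5, -0.5, -2.1]
ft_force: [0.4, -0.1, -1.4]
ft_force: [-0.5, 0.6, -3.0]
ft_force: [0.6, -0.3, -2.4]
ft_force: [-0.5, -0.2, -2.4]
t 28.68 p [0.4299 0.1325 0.1886] y-axis [ 0.998 -0.065] z [ 0.  0. -1.] f [-0.49 -0.16 -2.45] w 0.0605 j [ 0.03  0.35 -0.57  2.07  0.26  0.8  -0.76]
go [ 0.     7.118 -0.047]
go [-11.946  -0.055  -0.048]
```

Tin C weighs about 240 g, so it goes on the tray, in a second row at (0.393, -0.225), with a smaller opening at release.

```bash
python3 -m creep '[[[-0.7,0,0],[0,0,0]],[[-1.7,0,0],[0,0,0]],[[-2.9,-0.1,0],[0,0,0]],[[-4.1,-0.1,0],[0,0,0]],[[-5.3,-0.2,0],[0,0,0]],[[-6.5,-0.2,0],[0,0,0]],[[-7.7,-0.3,0],[0,0,0]],[[-8.9,-0.4,0],[0,0,0]],[[-10.1,-0.4,0],[0,0,0]],[[-11.2,-0.45,0],[0,0,0]],[[-11.8,-0.45,0],[0,0,0]],[[-11.92,-0.45,0],[0,0,0]],[[-11.92,-0.45,0.8],[0,0,0]],[[-11.92,-0.45,1.7],[0,0,0]],[[-11.92,-0.45,2.6],[0,0,0]],[[-11.92,-0.45,3.5],[0,0,0]],[[-11.92,-0.45,3.9],[0,0,0]],[[-11.92,-0.45,4.1],[0,0,0]],[[-11.92,-0.45,4.1],[0,0,0]],[[-11.92,-0.45,4.1],[0,0,0]]]'; python3 -m creep '[[[0,0,0],[0,0,0]],[[0,0,0],[0,0,0]]]'|grep ft; python3 -m creep '[[[0,0,0],[0,0,0]],[[0,0,0],[0,0,0]],[[0,0,0],[0,0,0]]]' 0.75;  python3 -m creep '[[[0,0,-1],[0,0,0]],[[0,0,-2],[0,0,0]],[[0,0,-3],[0,0,0]],[[0,0,-4],[0,0,0]],[[0,0,-4],[0,0,0]],[[0,0,-4],[0,0,0]]]'|grep eef; python3 - <<'E'
from h import *
st()
p,d=camera("top");lids(p,d);go(.4095,.3173,.185)
E
```

```text
time_s: 30.35
eef_pos: [0.3936, -0.223, 0.0658]
ee_rot: [0.729, 0.684, 0.0, 0.0]
ft_force: [-0.1, -0.3, -2.1]
gripper_width: 0.0606
finger_force: 66.8
ft_force: [-0.6, -0.4, -2.3]
time_s: 30.77
eef_pos: [0.3935, -0.2237, 0.066]
ee_rot: [0.73, 0.684, 0.0, 0.0]
ft_force: [0.5, -0.0, 0.4]
gripper_width: 0.0748
finger_force: 0.0
eef_pos: [0.394, -0.2241, 0.1872]
t 31.27 p [ 0.394  -0.2241  0.1872] y-axis [ 0.998 -0.065] z [ 0.003 -0.002 -1.   ] f [-0.29  0.53 -0.52] w 0.0747 j [ 0.78  0.34 -0.49  2.06  0.23  0.78  0.09]
lid px [548.5  28.5] area 670 xy [ 1.0048 -0.8844] zdepth 0.0828 r 1.339
lid px [431.2 111.1] area 558 xy [ 0.789  -0.4917] zdepth 0.0885 r 0.93
lid px [118.1 141.1] area 176 xy [0.8065 0.3784] zdepth 0.0862 r 0.891
lid px [ 52.5 233.3] area 645 xy [0.5701 0.5556] zdepth 0.085 r 0.796
lid px [365.2 227. ] area 146 xy [ 0.488  -0.2557] zdepth 0.092 r 0.551
lid px [339.9 234.5] area 429 xy [ 0.4765 -0.1874] zdepth 0.0919 r 0.512
lid px [357.3 265.8] area 329 xy [ 0.3916 -0.2191] zdepth 0.0919 r 0.449
lid px [147.4 285.4] area 468 xy [0.4066 0.3151] zdepth 0.0858 r 0.514
go [ 1.8034e+01 -6.3500e-01  1.5000e-02]
```

```bash
python3 -m creep '[[[1,0.6,0],[0,0,0]],[[2,1.2,0],[0,0,0]],[[3,1.8,0],[0,0,0]],[[4,2.4,0],[0,0,0]],[[5.2,2.6,0],[0,0,0]],[[6.5,2.6,0],[0,0,0]],[[7.8,2.6,0],[0,0,0]],[[9.1,2.6,0],[0,0,0]],[[10.4,2.6,0],[0,0,0]],[[11.7,2.4,0],[0,0,0]],[[13,1.8,0],[0,0,0]],[[14.2,1.2,0],[0,0,0]],[[15.4,0.6,0],[0,0,0]],[[16.5,0,0],[0,0,0]],[[17.5,-0.5,0],[0,0,0]],[[18.03,-0.63,0],[0,0,0]],[[18.03,-0.63,0],[0,0,0]],[[18.03,-0.63,0],[0,0,0]],[[18.03,-0.63,0],[0,0,0]],[[18.03,-0.63,0],[0,0,0]]]' 1; python3 -c "
from h import *
st();go(.4095,.3173,.056)"
```

```text
time_s: 32.98
eef_pos: [0.4097, 0.3159, 0.1849]
ee_rot: [0.73, 0.683, -0.001, 0.0]
ft_force: [-0.6, -0.3, -0.1]
gripper_width: 0.0854
finger_force: 0.0
t 32.98 p [0.4097 0.3159 0.1849] y-axis [ 0.998 -0.067] z [-0.001 -0.002 -1.   ] f [-0.65 -0.35 -0.13] w 0.0854 j [-0.37  0.45 -0.54  1.91  0.3   0.86 -1.13]
go [ 0.053 -0.007  4.295]
```

```bash
python3 -m creep '[[[0.02,0,1],[0,0,0]],[[0.02,0,2],[0,0,0]],[[0.02,0,3],[0,0,0]],[[0.02,0,3.9],[0,0,0]],[[0.02,0,4.29],[0,0,0]],[[0.02,0,4.29],[0,0,0]],[[0.02,0,4.29],[0,0,0]]]'; python3 -m creep '[[[0,0,0],[0,0,0]],[[0,0,0],[0,0,0]],[[0,0,0],[0,0,0]],[[0,0,0],[0,0,0]],[[0,0,0],[0,0,0]]]' -1; python3 -m creep '[[[0,0,-0.5],[0,0,0]],[[0,0,-1.2],[0,0,0]],[[0,0,-2.2],[0,0,0]],[[0,0,-3.2],[0,0,0]],[[0,0,-4],[0,0,0]],[[0,0,-4.4],[0,0,0]],[[0,0,-4.4],[0,0,0]],[[0,0,-4.4],[0,0,0]],[[0,0,-4.4],[0,0,0]],[[0,0,-4.4],[0,0,0]]]'
for i in 1 2 3 4 5 6 7; do python3 -m creep '[[[0,0,0],[0,0,0]]]' | grep ft; done; python3 -c "
from h import *
st();go(*pk(1),.19);go(.393,-.305,.19)"
```

```text
time_s: 33.57
eef_pos: [0.4096, 0.317, 0.0566]
ee_rot: [0.73, 0.683, -0.001, 0.0]
ft_force: [0.5, -1.2, 0.7]
gripper_width: 0.0854
finger_force: 0.0
time_s: 33.98
eef_pos: [0.4099, 0.3183, 0.0585]
ee_rot: [0.73, 0.684, 0.001, 0.0]
ft_force: [-1.4, -1.8, 7.0]
gripper_width: 0.0606
finger_force: 63.7
time_s: 34.82
eef_pos: [0.4089, 0.3174, 0.1878]
ee_rot: [0.73, 0.684, -0.001, -0.0]
ft_force: [0.2, 0.1, -4.5]
gripper_width: 0.061
finger_force: 66.7
ft_force: [0.6, -0.8, -3.6]
ft_force: [0.3, -1.0, -4.4]
ft_force: [0.0, -1.2, -3.8]
ft_force: [-0.5, 0.2, -5.1]
ft_force: [0.3, -0.2, -3.9]
ft_force: [0.6, -0.2, -4.4]
ft_force: [-0.0, -0.0, -3.8]
t 35.4 p [0.4095 0.3181 0.1889] y-axis [ 0.998 -0.065] z [ 0.  0. -1.] f [-0.01 -0.03 -3.76] w 0.0611 j [-0.37  0.44 -0.55  1.91  0.3   0.87 -1.13]
go [-6.129  8.198 -0.036]
go [-20.763   0.799  -0.038]
```

```bash
for i in 1 2 3 4 5 6 7 8 9 10 11 12 13 14 15 16; do python3 -m creep '[[[0,0,0],[0,0,0]]]' | grep ft; done | awk -F'[],]' '{s+=$3}END{print s/NR}'; python3 -c "
from h import *
print(observe()['effort'].round(2))"
```

```text
-4.20625
[ 0.000e+00 -6.001e+01 -5.770e+00 -2.444e+01  1.000e-02 -0.000e+00
 -0.000e+00]
```

Tin D weighs about 428 g, which is lighter than 450 g and inside the either-way band, so it goes on the tray at (0.393, -0.305). I'll detour outward to stay within the arm's minimum reach.

```bash
python3 -m creep '[[[-0.7,0.5,0],[0,0,0]],[[-1.7,1,0],[0,0,0]],[[-2.9,1.6,0],[0,0,0]],[[-4.1,2.2,0],[0,0,0]],[[-5.3,2.7,0],[0,0,0]],[[-6.5,3,0],[0,0,0]],[[-7.7,3.1,0],[0,0,0]],[[-8.9,3.2,0],[0,0,0]],[[-10.1,3.2,0],[0,0,0]],[[-11.3,3.2,0],[0,0,0]],[[-12.5,3.2,0],[0,0,0]],[[-13.7,3.2,0],[0,0,0]],[[-14.9,3,0],[0,0,0]],[[-16.1,2.6,0],[0,0,0]],[[-17.3,2.2,0],[0,0,0]],[[-18.5,1.7,0],[0,0,0]],[[-19.6,1.2,0],[0,0,0]],[[-20.4,0.9,0],[0,0,0]],[[-20.76,0.8,0],[0,0,0]],[[-20.76,0.8,0],[0,0,0]]]'; python3 -m creep '[[[0,0,0],[0,0,0]],[[0,0,0],[0,0,0]]]'; python3 -c "
from h import *
go(.393,-.305,.066)"
```

```text
time_s: 38.4
eef_pos: [0.3914, -0.3081, 0.1887]
ee_rot: [0.731, 0.682, -0.001, 0.0]
ft_force: [0.6, -0.3, -4.6]
gripper_width: 0.0605
finger_force: 66.8
time_s: 38.57
eef_pos: [0.3938, -0.3037, 0.189]
ee_rot: [0.729, 0.684, 0.0, -0.0]
ft_force: [0.3, 0.0, -4.5]
gripper_width: 0.0603
finger_force: 66.8
go [-0.048 -0.026  4.099]
```

```bash
python3 -m creep '[[[0,0,0.8],[0,0,0]],[[0,0,1.7],[0,0,0]],[[0,0,2.6],[0,0,0]],[[0,0,3.5],[0,0,0]],[[0,0,3.9],[0,0,0]],[[0,0,4.1],[0,0,0]],[[0,0,4.1],[0,0,0]],[[0,0,4.1],[0,0,0]],[[0,0,4.1],[0,0,0]]]'; python3 -m creep '[[[0,0,0],[0,0,0]],[[0,0,0],[0,0,0]],[[0,0,0],[0,0,0]]]' 0.75;  python3 -m creep '[[[0,0,-1],[0,0,0]],[[0,0,-2],[0,0,0]],[[0,0,-3],[0,0,0]],[[0,0,-4],[0,0,0]],[[2,2,-4],[0,0,0]],[[3,4,-4],[0,0,0]],[[5,4,-4],[0,0,0]],[[6,4,-4],[0,0,0]],[[7,4,-4],[0,0,0]],[[8,4,-4],[0,0,0]],[[9,4,-4],[0,0,0]],[[10,4,-4],[0,0,0]],[[10,4,-4],[0,0,0]],[[10,4,-4],[0,0,0]],[[10,4,-4],[0,0,0]]]'|grep eef; python3 - <<'E'
from h import *
st()
p,d=camera("top");lids(p,d);p2,d2=camera("scene");lids(p2,d2,"scene");
cv2.imwrite("pics/t3.png",p[:,:,::-1]);go(.6203,-.2300,.187)
E
```

```text
time_s: 39.32
eef_pos: [0.3941, -0.3046, 0.0666]
ee_rot: [0.729, 0.684, 0.0, 0.001]
ft_force: [-0.2, 0.1, -4.1]
gripper_width: 0.0609
finger_force: 67.8
time_s: 39.57
eef_pos: [0.3936, -0.3052, 0.0665]
ee_rot: [0.73, 0.684, 0.0, 0.001]
ft_force: [0.2, -0.3, -0.3]
gripper_width: 0.0747
finger_force: 0.0
eef_pos: [0.5322, -0.0132, 0.1861]
t 40.82 p [ 0.5322 -0.0132  0.1861] y-axis [ 0.998 -0.063] z [ 0. -0. -1.] f [-0.25 -0.61  0.78] w 0.0749 j [ 0.28  0.46 -0.5   1.88  0.28  0.88 -0.42]
lid px [548.6  29.4] area 675 xy [ 1.0019 -0.884 ] zdepth 0.0818 r 1.336
lid px [413.4 107.5] area 367 xy [ 0.8059 -0.4449] zdepth 0.0887 r 0.921
lid px [463.8 117.8] area 191 xy [ 0.7582 -0.577 ] zdepth 0.0894 r 0.953
lid px [118.2 140.9] area 184 xy [0.807 0.378] zdepth 0.0856 r 0.891
lid px [ 52.1 232.6] area 650 xy [0.572  0.5565] zdepth 0.0851 r 0.798
lid px [401.  227.7] area 434 xy [ 0.4751 -0.3476] zdepth 0.092 r 0.589
lid px [372.2 228.9] area 295 xy [ 0.481  -0.2729] zdepth 0.092 r 0.553
lid px [395.5 258.7] area 238 xy [ 0.3977 -0.3187] zdepth 0.0918 r 0.51
lid px [99.3  3.7] area 338 xy [ 0.5674 -1.6792] zdepth 0.0811 r 1.772
lid px [243.8   8.9] area 627 xy [-0.0095 -1.2567] zdepth 0.0848 r 1.257
lid px [ 54.8 101.7] area 1094 xy [ 0.954  -0.8883] zdepth 0.0855 r 1.304
lid px [247.5 139.2] area 211 xy [ 0.4775 -0.3437] zdepth 0.091 r 0.588
lid px [270.7 137.9] area 93 xy [ 0.4104 -0.3112] zdepth 0.0911 r 0.515
lid px [259.5 152. ] area 212 xy [ 0.4775 -0.2675] zdepth 0.0912 r 0.547
lid px [126.6 162.9] area 522 xy [ 0.846  -0.4299] zdepth 0.0861 r 0.949
lid px [420.5 411.5] area 64 xy [0.6088 0.5613] zdepth 0.0851 r 0.828
go [-6.951  3.412 -0.029]
```

View pics/t3.png

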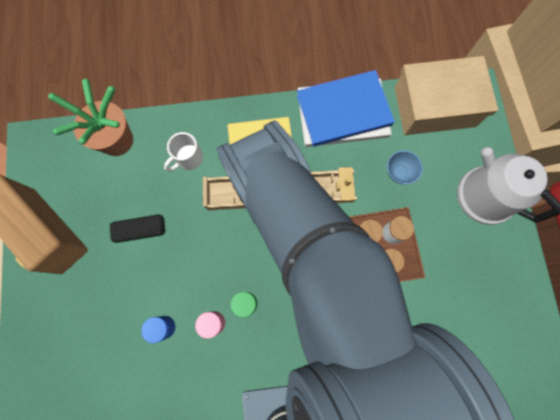

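The arm hides two of the tray tins, so I'll swing clear and check all five before sliding the keeper.

```bash
python3 -m creep '[[[1.2,0,0],[0,0,0]],[[2.4,0,0],[0,0,0]],[[3.6,0,0],[0,0,0]],[[4.8,0,0],[0,0,0]],[[6,0,0],[0,0,0]],[[7.2,0,0],[0,0,0]],[[8.4,0,0],[0,0,0]],[[9,0,0],[0,0,0]],[[9,0,0],[0,0,0]],[[9,0,0],[0,0,0]],[[9,0,0],[0,0,0]]]' 0.3|grep eef; python3 - <<'E'
from h import *
p,d=camera("top");lids(p,d);p2,_=camera("scene")
A=np.hstack([cv2.resize(p[190:310,290:440],None,fx=2.6,fy=2.6),cv2.resize(p2[120:240,200:350],None,fx=2.6,fy=2.6)])
cv2.imwrite("pics/t4.png",A[:,:,::-1]);go(.6203,-.2300,.187)
E
```

```text
eef_pos: [0.5504, 0.2536, 0.1856]
lid px [548.7  28.8] area 656 xy [ 1.0038 -0.8848] zdepth 0.083 r 1.338
lid px [431.2 111.1] area 559 xy [ 0.7891 -0.4918] zdepth 0.089 r 0.93
lid px [119.1 140.5] area 173 xy [0.8081 0.3756] zdepth 0.0846 r 0.891
lid px [ 51.7 231.5] area 636 xy [0.5751 0.5577] zdepth 0.085 r 0.801
lid px [401.  227.8] area 438 xy [ 0.4749 -0.3475] zdepth 0.0917 r 0.588
lid px [370.1 231.4] area 438 xy [ 0.4752 -0.2664] zdepth 0.0919 r 0.545
lid px [340.2 234.7] area 434 xy [ 0.476  -0.1879] zdepth 0.0919 r 0.512
lid px [391.1 260.8] area 461 xy [ 0.3938 -0.3067] zdepth 0.0919 r 0.499
lid px [359.8 264.7] area 456 xy [ 0.3935 -0.226 ] zdepth 0.0918 r 0.454
go [-15.923   3.421  -0.02 ]
```

View pics/t4.png

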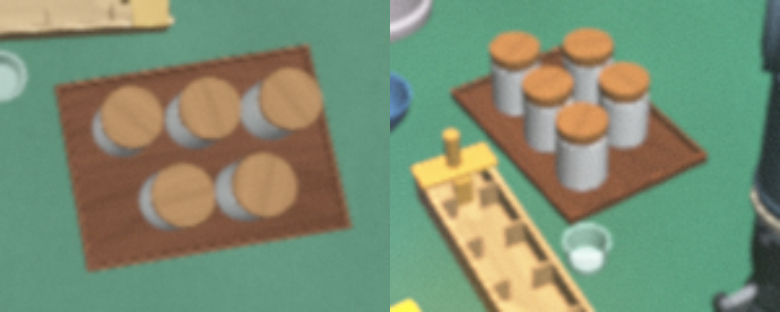

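All five tins stand upright on the tray and the keeper is still parked. No tin belongs in the rack, so the keeper goes to the end wall.

```bash
python3 -m creep '[[[-1.2,0.2,0],[0,0,0]],[[-2.4,0.5,0],[0,0,0]],[[-3.6,0.8,0],[0,0,0]],[[-4.8,1,0],[0,0,0]],[[-6,1.3,0],[0,0,0]],[[-7.2,1.5,0],[0,0,0]],[[-8.4,1.8,0],[0,0,0]],[[-9.6,2,0],[0,0,0]],[[-10.8,2.3,0],[0,0,0]],[[-12,2.6,0],[0,0,0]],[[-13.2,2.8,0],[0,0,0]],[[-14.4,3.1,0],[0,0,0]],[[-15.4,3.3,0],[0,0,0]],[[-15.92,3.42,0],[0,0,0]],[[-15.92,3.42,0],[0,0,0]],[[-15.92,3.42,0],[0,0,0]],[[-15.92,3.42,0],[0,0,0]]]' 0.3; python3 -m creep '[[[0,0,0],[0,0,0]],[[0,0,0],[0,0,0]]]'|grep eef; python3 -c "
from h import *
go(.6203,-.2300,.076)"
```

```text
time_s: 43.35
eef_pos: [0.6209, -0.2259, 0.186]
ee_rot: [0.729, 0.684, 0.0, -0.0]
ft_force: [-0.1, 0.1, -0.5]
gripper_width: 0.0556
finger_force: 0.0
eef_pos: [0.6213, -0.2255, 0.1862]
go [-0.153 -0.025  3.674]
```

```bash
python3 -m creep '[[[-0.15,0,0.9],[0,0,0]],[[-0.15,0,1.8],[0,0,0]],[[-0.15,0,2.7],[0,0,0]],[[-0.15,0,3.4],[0,0,0]],[[-0.15,0,3.67],[0,0,0]],[[-0.15,0,3.67],[0,0,0]],[[-0.15,0,3.67],[0,0,0]]]'; python3 -m creep '[[[0,0,0],[0,0,0]],[[0,0,0],[0,0,0]],[[0,0,0],[0,0,0]],[[0,0,0],[0,0,0]],[[0,0,0],[0,0,0]],[[0,0,0],[0,0,0]]]' -1; python3 -m creep '[[[0.4,0,0],[0,0,0]],[[1.2,0,0],[0,0,0]],[[2,0,0],[0,0,0]],[[2.8,0,0],[0,0,0]],[[3.6,0,0],[0,0,0]],[[4.4,0,0],[0,0,0]],[[5.2,0,0],[0,0,0]],[[6,0,0],[0,0,0]],[[6.8,0,0],[0,0,0]],[[7.6,0,0],[0,0,0]],[[8.4,0,0],[0,0,0]],[[9.2,0,0],[0,0,0]],[[10,0,0],[0,0,0]],[[10.6,0,0],[0,0,0]],[[11,0,0],[0,0,0]],[[11.3,0,0],[0,0,0]],[[11.3,0,0],[0,0,0]],[[11.3,0,0],[0,0,0]]]'
```

```text
time_s: 44.1
eef_pos: [0.6213, -0.2311, 0.0765]
ee_rot: [0.729, 0.684, 0.0, 0.0]
ft_force: [0.6, -0.4, 0.1]
gripper_width: 0.0556
finger_force: 0.0
time_s: 44.6
eef_pos: [0.6203, -0.2318, 0.0772]
ee_rot: [0.73, 0.684, -0.0, 0.0]
ft_force: [-5.8, 1.3, 10.1]
gripper_width: 0.0166
finger_force: 58.3
time_s: 46.1
eef_pos: [0.6423, 0.1086, 0.0772]
ee_rot: [0.729, 0.685, 0.0, -0.0]
ft_force: [-6.1, 0.2, 8.5]
gripper_width: 0.0166
finger_force: 59.0
```

Advance in small steps until it stops; 0.36 m puts the knob at y≈0.128.

```bash
for i in 1 2 3 4 5 6; do python3 -m creep '[[[0.1,0,0],[0,0,0]],[[0.17,0,0],[0,0,0]],[[0.17,0,0],[0,0,0]],[[0.17,0,0],[0,0,0]]]' | egrep 'eef|ft' ; done
```

```text
eef_pos: [0.6426, 0.1126, 0.0772]
ft_force: [-5.9, 1.1, 7.5]
eef_pos: [0.6429, 0.1177, 0.0772]
ft_force: [-6.5, 1.0, 8.1]
eef_pos: [0.6432, 0.1229, 0.0773]
ft_force: [-6.7, 1.0, 8.6]
eef_pos: [0.6435, 0.1275, 0.0773]
ft_force: [-7.0, -0.3, 9.3]
eef_pos: [0.6435, 0.1277, 0.0772]
ft_force: [-8.8, -12.1, 14.4]
eef_pos: [0.6435, 0.1279, 0.0772]
ft_force: [-12.3, -23.4, 20.0]
```

The keeper stopped firmly against the end wall after 0.360 m of travel. I'll ease off, let go and clear away.

```bash
python3 -m creep '[[[-0.3,0,0],[0,0,0]],[[-0.3,0,0],[0,0,0]],[[-0.3,0,0],[0,0,0]]]'|egrep 'eef|ft'; python3 -m creep '[[[0,0,0],[0,0,0]],[[0,0,0],[0,0,0]],[[0,0,0],[0,0,0]],[[0,0,0],[0,0,0]]]' 0.3|egrep 'eef|ft'; python3 -m creep '[[[0,0,-1],[0,0,0]],[[0,0,-2],[0,0,0]],[[0,0,-3],[0,0,0]],[[0,0,-4],[0,0,0]],[[0,-1,-4.5],[0,0,0]],[[0,-2,-4.5],[0,0,0]],[[0,-3,-4.5],[0,0,0]],[[2,-3.5,-4.5],[0,0,0]],[[2,-3.5,-4.5],[0,0,0]],[[2,-3.5,-4.5],[0,0,0]],[[2,-3.5,-4.5],[0,0,0]],[[2,-3.5,-4.5],[0,0,0]]]'; python3 - <<'E'
from h import *
p,d=camera("top");lids(p,d);X=cloud("top",d)
k=(abs(X[...,2]-.1)<.01)&(abs(X[...,0]-.643)<.03)&(abs(X[...,1]-.12)<.04)&(d>0)
print("knob(top cam)",X[k].mean(0),k.sum());cv2.imwrite("pics/t5.png",p[:,:,::-1])
E
```

```text
eef_pos: [0.6435, 0.1274, 0.0772]
ft_force: [-5.9, 0.3, 7.8]
eef_pos: [0.6445, 0.1283, 0.076]
ft_force: [-0.2, 0.4, 0.3]
time_s: 49.68
eef_pos: [0.5436, 0.1942, 0.2107]
ee_rot: [0.73, 0.684, -0.0, 0.0]
ft_force: [0.2, -1.1, -0.3]
gripper_width: 0.0556
finger_force: 0.0
lid px [548.9  29.2] area 689 xy [ 1.0025 -0.8848] zdepth 0.0823 r 1.337
lid px [419.5 109.6] area 439 xy [ 0.7975 -0.4604] zdepth 0.0887 r 0.921
lid px [471.7 117. ] area 114 xy [ 0.7579 -0.5992] zdepth 0.089 r 0.966
lid px [ 52.  232.3] area 647 xy [0.5729 0.5568] zdepth 0.0854 r 0.799
lid px [400.9 227.7] area 433 xy [ 0.4751 -0.3472] zdepth 0.092 r 0.588
lid px [370.1 231.3] area 438 xy [ 0.4753 -0.2664] zdepth 0.0921 r 0.545
lid px [340.1 234.5] area 433 xy [ 0.4764 -0.1878] zdepth 0.0919 r 0.512
lid px [413.3 262.3] area 464 xy [ 0.3831 -0.3622] zdepth 0.092 r 0.527
lid px [359.8 264.6] area 449 xy [ 0.3938 -0.2259] zdepth 0.0918 r 0.454
knob(top cam) [0.64132442 0.12743118 0.09973675] 41
```

View pics/t5.png

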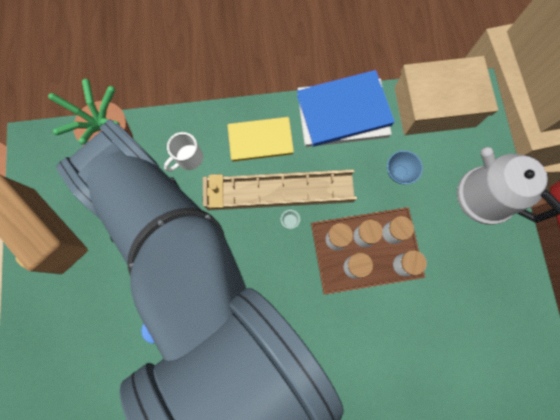

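In the final view the keeper is at the end wall (215,190). One tin has been knocked along the tray to (413,262), so I'll check it is still inside the limits.

```bash
python3 - <<'E'
from h import *
p,d=camera("top");X=cloud("top",d);hsv=cv2.cvtColor(p,cv2.COLOR_RGB2HSV)
a=np.load("top0.npz");P,D=a["p"],a["d"];Y=cloud("top",D);h0=cv2.cvtColor(P,cv2.COLOR_RGB2HSV)
m=np.zeros(D.shape,bool);m[200:300,305:430]=1;m&=(h0[...,0]<25)|(h0[...,0]>170)
c=max(cv2.findContours(m.astype('uint8'),0,1)[0],key=cv2.contourArea)[:,0]
r=cv2.minAreaRect(plane("top",c,.012)[:,:2].astype('float32'));print(r,cv2.boxPoints(r))
R=np.array(cv2.boxPoints(r));
l=min([R[(i+1)%4]-R[i] for i in range(4)],key=lambda v:np.linalg.norm(v)); l=l/np.linalg.norm(l); l*=np.sign(l[0])
ym=np.array([-l[1],l[0]])
for q in((.3831,-.3622),(.4751,-.3472)): v=np.array(q)-r[0]; print("tray frame",v@l,v@ym)
k=(abs(X[...,2]-.092)<.008)&(np.hypot(X[...,0]-.3835,X[...,1]+.362)<.045)&(d>0)
q=X[k];A=np.c_[q[:,:2],np.ones(len(q))];print("lid tilt",np.linalg.lstsq(A,q[:,2],rcond=None)[0])
E
```

```text
((0.43686163425445557, -0.2659604549407959), (0.19914688169956207, 0.2800024449825287), 2.3463428020477295) [[ 0.33164003 -0.13015313]
 [ 0.34310332 -0.40992084]
 [ 0.54208326 -0.4017678 ]
 [ 0.53062    -0.12200007]]
tray frame -0.05765659621436554 -0.09395786294339159
tray frame 0.03488036931972549 -0.0827369081079767
lid tilt [ 0.00779333 -0.0123493   0.08418612]
```

The knocked tin is upright at tray (-0.058, -0.094), which is within the limits. I'm handing in.

```bash
python3 -c "
from station import *
print(finish_job())"
```

```text
the job is handed in; nothing more can be done
None
```

The job is handed in: all five tins weighed under 450 g (about 390, 210, 195, 240 and 430 g), so all stand upright on the tray, the rack is empty, and the keeper was slid 0.36 m until it stopped at the end wall and let go; one tin was knocked about 55 mm along the tray late in the run but stayed upright within the limits.

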